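# Swap clamped and open watch-case carriers

## Task

The watch-case carriers stand on the wrong pads: swap them so that the two whose blue clamp slide is pushed in stand on the green pads and the two whose slide is pulled out stand on the red pads, one carrier to a pad, upright and well centred; it does not matter which of the two pads of its colour a carrier gets, nor how it is turned. No pad of the right colour is free to begin with, so first park a carrier on the middle of the empty grey pad, and leave the grey pad empty again at the end. Keep the carriers level all the time, and do not knock the amber oil bottle.

Things in the scene. Friction and masses are not known exactly. Their poses are not given: they have to be found in the camera images.
- carrier_in_gold: Black block 54 (x) x 42 (y) x 28 (z) mm, 0.11-0.23 kg, a round gold-coloured, white-dialled watch case fixed on top (36 mm high overall). Clamp slide on the -x face, 26 mm wide, 6 to 22 mm up, PUSHED IN: blue end close to the block (37 mm from origin). The slide cannot move. Grip across y, the plain long sides. Origin: centre of underside; z up.
- carrier_in_steel: Black block 54 (x) x 42 (y) x 28 (z) mm, 0.11-0.23 kg, a round steel, black-dialled watch case fixed on top (36 mm high overall). Clamp slide on the -x face, 26 mm wide, 6 to 22 mm up, PUSHED IN: blue end close to the block (37 mm from origin). The slide cannot move. Grip across y, the plain long sides. Origin: centre of underside; z up.
- carrier_out_gold: Black block 54 (x) x 42 (y) x 28 (z) mm, 0.11-0.23 kg, a round gold-coloured, white-dialled watch case fixed on top (36 mm high overall). Clamp slide on the -x face, 26 mm wide, 6 to 22 mm up, PULLED OUT: 34 mm of steel bar shows before the blue end (69 mm from origin). The slide cannot move. Grip across y, the plain long sides. Origin: centre of underside; z up.
- carrier_out_steel: Black block 54 (x) x 42 (y) x 28 (z) mm, 0.11-0.23 kg, a round steel, black-dialled watch case fixed on top (36 mm high overall). Clamp slide on the -x face, 26 mm wide, 6 to 22 mm up, PULLED OUT: 34 mm of steel bar shows before the blue end (69 mm from origin). The slide cannot move. Grip across y, the plain long sides. Origin: centre of underside; z up.
- pad_green_square: Fixed green pad, square, 86 x 86 mm, 6 mm thick, flat on top without a rim. Origin: centre of its underside on the bench; its top is 6 mm above that. For carriers with the slide pushed in; at the start a pulled-out one stands on it.
- pad_green_round: Fixed green pad, round, 92 mm across, 6 mm thick, flat on top without a rim. Origin: centre of its underside on the bench; its top is 6 mm above that. For carriers with the slide pushed in; at the start a pulled-out one stands on it.
- pad_red_square: Fixed red pad, square, 86 x 86 mm, 6 mm thick, flat on top without a rim. Origin: centre of its underside on the bench; its top is 6 mm above that. For carriers with the slide pulled out; at the start a pushed-in one stands on it.
- pad_red_round: Fixed red pad, round, 92 mm across, 6 mm thick, flat on top without a rim. Origin: centre of its underside on the bench; its top is 6 mm above that. For carriers with the slide pulled out; at the start a pushed-in one stands on it.
- pad_grey: Fixed light grey pad, square, 86 x 86 mm, 6 mm thick, flat on top without a rim. Origin: centre of its underside on the bench; its top is 6 mm above that. The parking place, empty at the start.
- oil_bottle: Small amber glass bottle with a black cap, 36 mm across, 85 mm high, standing at the right-hand edge of the work; a bystander. It is the tallest loose thing near the work. Origin: centre of its underside.

How it is judged (in metres and radians):
On the way:
1. a carrier is parked on the grey pad, within 15 mm of its centre, let go and at rest ((((horizontal distance between carrier_in_gold and pad_grey below 0.015 m and z of carrier_in_gold in the frame of pad_grey between 0.003 and 0.009 m) and linear speed of carrier_in_gold below 0.02 m/s and angular speed of carrier_in_gold below 0.2 rad/s and angle between carrier_in_gold's own z axis and vertical below 0.1 rad and contact force between the fingers and carrier_in_gold below 0.1 N) or ((horizontal distance between carrier_in_steel and pad_grey below 0.015 m and z of carrier_in_steel in the frame of pad_grey between 0.003 and 0.009 m) and linear speed of carrier_in_steel below 0.02 m/s and angular speed of carrier_in_steel below 0.2 rad/s and angle between carrier_in_steel's own z axis and vertical below 0.1 rad and contact force between the fingers and carrier_in_steel below 0.1 N) or ((horizontal distance between carrier_out_gold and pad_grey below 0.015 m and z of carrier_out_gold in the frame of pad_grey between 0.003 and 0.009 m) and linear speed of carrier_out_gold below 0.02 m/s and angular speed of carrier_out_gold below 0.2 rad/s and angle between carrier_out_gold's own z axis and vertical below 0.1 rad and contact force between the fingers and carrier_out_gold below 0.1 N) or ((horizontal distance between carrier_out_steel and pad_grey below 0.015 m and z of carrier_out_steel in the frame of pad_grey between 0.003 and 0.009 m) and linear speed of carrier_out_steel below 0.02 m/s and angular speed of carrier_out_steel below 0.2 rad/s and angle between carrier_out_steel's own z axis and vertical below 0.1 rad and contact force between the fingers and carrier_out_steel below 0.1 N))), for 0.2 s.
At the end, for the whole second after the job is handed in: Both carriers with the slide pushed in rest on green pads and both with the slide pulled out rest on red pads, one to a pad (so the grey pad is empty), each upright (within 0.1 rad), standing on the pad's top (3 mm), its origin within 13 mm of the pad's centre, at rest (((horizontal distance between carrier_in_gold and pad_green_square below 0.013 m and z of carrier_in_gold in the frame of pad_green_square between 0.003 and 0.009 m) or (horizontal distance between carrier_in_gold and pad_green_round below 0.013 m and z of carrier_in_gold in the frame of pad_green_round between 0.003 and 0.009 m)) and linear speed of each of carrier_in_gold, carrier_in_steel, carrier_out_gold, carrier_out_steel below 0.02 m/s and angular speed of each of carrier_in_gold, carrier_in_steel, carrier_out_gold, carrier_out_steel below 0.2 rad/s and angle between each of carrier_in_gold, carrier_in_steel, carrier_out_gold, carrier_out_steel's own z axis and vertical below 0.1 rad and ((horizontal distance between carrier_in_steel and pad_green_square below 0.013 m and z of carrier_in_steel in the frame of pad_green_square between 0.003 and 0.009 m) or (horizontal distance between carrier_in_steel and pad_green_round below 0.013 m and z of carrier_in_steel in the frame of pad_green_round between 0.003 and 0.009 m)) and ((horizontal distance between carrier_out_gold and pad_red_square below 0.013 m and z of carrier_out_gold in the frame of pad_red_square between 0.003 and 0.009 m) or (horizontal distance between carrier_out_gold and pad_red_round below 0.013 m and z of carrier_out_gold in the frame of pad_red_round between 0.003 and 0.009 m)) and ((horizontal distance between carrier_out_steel and pad_red_square below 0.013 m and z of carrier_out_steel in the frame of pad_red_square between 0.003 and 0.009 m) or (horizontal distance between carrier_out_steel and pad_red_round below 0.013 m and z of carrier_out_steel in the frame of pad_red_round between 0.003 and 0.009 m))); the robot touches nothing.
It fails at once if a carrier is tipped by more than 0.5 rad (angle between any of carrier_in_gold, carrier_in_steel, carrier_out_gold, carrier_out_steel's own z axis and vertical above 0.5 rad).
It fails at once if the oil bottle is tipped over (0.4 rad) or shoved by more than 25 mm (angle between oil_bottle's own z axis and vertical above 0.4 rad or distance of oil_bottle from where it was at the start of the episode above 0.025 m).
It also fails if it takes over 109 s, if anything falls off the work surface, if the arm or the gripper's body presses on something with over 40 N, if the wrist force passes 120 N, or if a joint passes its speed limit or range.

## Robot

A 6-joint arm with a two-finger parallel gripper is mounted at the origin on the work surface. World frame = base frame: x ahead of the robot, y to its left, z up, the work surface at z = 0. Lengths are in mm, angles in degrees, forces in N, time in s.
With the tool pointing down it reaches from about 350 to 850 mm from the base axis. Payload 8.1 kg.
Tool frame: the origin (TCP) lies at the very end of the fingers, on their centre line; the grasp point (between the pads) lies r.tcp_to_grasp behind it (r.tcp_to_grasp is the distance from the TCP to the grasp point, in mm); z points along the fingers, y is the line along which they close (so a half turn about z gives the same grasp; the last joint's range is limited). The gripper opens to 85 mm and grips with 20 to 120 N. Pads are 22 mm wide; open, the fingers measure 114 mm over their backs; the gripper's body (76 mm by 85 mm) begins 54 mm behind the grasp point. The pads swing forward as they close: fully open they stand 13 mm farther back than shut.
Start: joints at [-76.914, 7.471, 85.268, -0, 87.261, -4.893], TCP at [185.225, -570.699, 231.292] pointing down, gripper open.
Joint ranges: [-169.43, 169.43], [-51.17, 129.36], [1.28, 143.12], [-76.62, 256.62], [0, 156.53], [-152.29, 152.29]. Speed limits (degrees/s): [136.94, 136.94, 159.86, 180, 180, 180].

## Interface

Orientations are given as [roll, pitch, yaw] about the fixed x, y, z axes, in that order (R = Rz(yaw) Ry(pitch) Rx(roll)).
In Python, from bench import sense, viewer, order, r gives the robot as it stands.
- The arm moves only by the tool carry_out, never from a script. Its argument "increments" is one flat list of numbers, 7 for each row, row after row: the shift along the tool's x, y, z as a fraction of full scale, then the turn, a rotation vector about the tool's x, y, z as a fraction of full scale, then the opening, from -1 (shut) to 1 (fully open). A call has exactly 10 rows; each row is the pose to reach, as a shift and turn from the pose commanded when the call began, along the tool's axes at that moment, turning the shorter way round; what a row does not reach only later rows make up. Full scale, the value 1, is 400 mm for a shift and 2 pi rad for a turn. A row lasts 1/8 s, in which the tool goes at most 62.5 mm and 10.7 degrees, less where a joint would pass 70% of its speed; a pose out of reach is approached as far as the arm can. A call with a number of a shift or a turn outside -1 to 1 is refused whole. A call with a gripper value outside its range is refused whole. The fingers move at their own pace and stop on an object; "force" is the grip in N (left out, the last holds). Time passes only in rows, so rows that repeat a pose let the fingers close, or fill a call up. It gives the time, the measured TCP pose, the force, the opening and the grip force at its end, in the units of the state.
- sense(): the state, without advancing time (a new reading comes with each control period).
- viewer.snapshot(name): name is "scene" or "top" or "wrist"; returns the picture (384x512x3 uint8, red, green, blue); there is no depth.
- viewer.get_calibration(name): a dict with "fx", "fy", "cx", "cy" (pixels), "R" (3x3) and "t" (3): a world point X has camera coordinates R X + t. Camera axes: x right, y down, z forward; pixel columns grow to the right and rows downward; lengths in mm; the calibration is good to about 2 mm. A picture is of the moment at which its call begins: read the wrist's pose just before it. get_calibration takes no time and is no camera call; for the wrist camera it gives the pose at the moment of the call.
- order.hand_in(): hands the job in; it is judged then, once.
The state is a dict: "time": time; "joint_pos": joint angles; "qd": joint speeds; "joint_efforts": joint torques, N m; "tool_pos": TCP position; "tcp_rot": TCP orientation; "ft_force": force on the tool from outside, world axes, zero at the start; "wrist_torque": the same for the moment, N m; "finger_gap": finger opening in mm; "grip_force": force on a finger pad.
Only numpy, scipy, OpenCV 4.12 (cv2) and the standard library are available. Lean on these libraries where they do the work, as an engineer would, in place of code of your own. Each camera call takes 0.05 s, during which the arm holds its last target. There are 200 camera calls.

## Working session

There is one attempt and no reset: what is moved stays moved. The work goes in short steps, Python scripts to look and compute and a tool call to move; the robot and the scene stay as the last step left them, time stands still between calls to the robot, and variables do not carry over. Pictures are saved under pics/ and viewed, at most 14 in all, crops included, and the job is handed in when it is done.

Besides the shell and the picture viewer there is one more tool, called after ">>>" as name(argument=value, ...) on one line, values as JSON. carry_out: Moves the arm, as the interface text tells. Its arguments: {"type":"object","properties":{"increments":{"type":"array"},"force":{"type":"number"}},"required":["increments"]}

```bash
mkdir -p pics && python3 - <<'E'
from bench import sense, viewer, order, r
import cv2
s=sense(); print(s, r.tcp_to_grasp)
for n in ("top","scene"):
    im=viewer.snapshot(n); cv2.imwrite(f"pics/{n}0.png",cv2.resize(im[:,:,::-1],None,fx=1.5,fy=1.5,interpolation=cv2.INTER_CUBIC)); cv2.imwrite(f"pics/{n}0raw.png",im[:,:,::-1])
    c=viewer.get_calibration(n); print(n,c)
E
```

```text
{'time': 0.0, 'joint_pos': array([-7.69156533e+01,  7.51272691e+00,  8.53315205e+01, -1.17701524e-03,
        8.72628050e+01, -4.89472056e+00]), 'qd': array([ 0.0910422 ,  0.01704952,  0.04875388,  0.05307765, -0.0232109 ,
       -0.05743701]), 'joint_efforts': array([-4.20913175e-04, -5.69409120e+01, -5.00546551e+01, -1.36977692e-04,
        1.50619989e-02,  3.55508902e-06]), 'tool_pos': array([ 185.06941297, -570.14369628,  230.24779412]), 'tcp_rot': array([-1.79893238e+02, -7.96297421e-03,  1.79791172e+01]), 'ft_force': array([ 0.37698488,  0.11759475, -0.21166955]), 'wrist_torque': array([-0.00856807, -0.0165412 ,  0.0079705 ]), 'grip_force': 0.0, 'finger_gap': 85.32696738265837} 18.700000000000003
top {'fx': 454.93276615625336, 'fy': 454.93276615625336, 'cx': 253.687672115748, 'cy': 185.61363224376865, 'R': array([[-0.02797891, -0.99960527, -0.0025457 ],
       [-0.97805824,  0.02790159, -0.2064548 ],
       [ 0.20644433, -0.00328654, -0.97845283]]), 't': array([-15.29717046, 570.99984914, 943.43747672])}
scene {'fx': 380.14435854105585, 'fy': 380.14435854105585, 'cx': 264.2294901262594, 'cy': 193.7325568165399, 'R': array([[-0.27363659,  0.96159808,  0.02126376],
       [ 0.58824187,  0.18480191, -0.78728632],
       [-0.7609826 , -0.20292211, -0.61622082]]), 't': array([ 187.51052894, -277.95959804, 1285.24053761])}
```

View pics/top0.png

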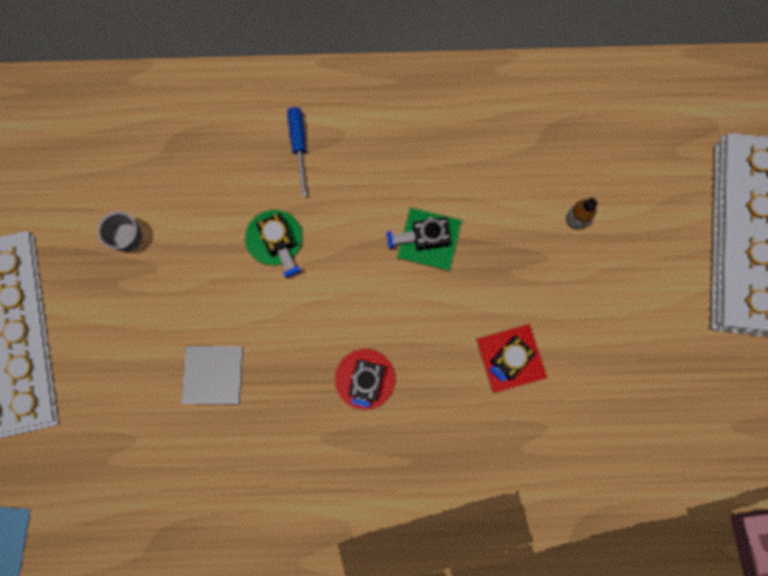

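View pics/scene0.png

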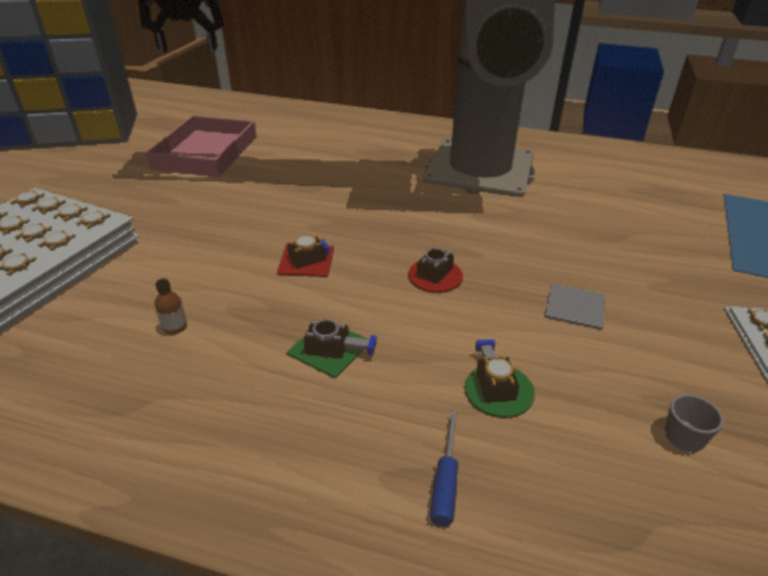

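The top view (1.5x) shows the pulled-out gold carrier on green round at (273,235), the pulled-out steel on green square at (432,232), and the pushed-in steel on red round at (367,380). The pushed-in gold is on red square at (513,357), grey is at (213,375) and the bottle at (582,213). Next I segment these for exact positions.

```bash
cat > h.py <<'E'
import numpy as np, cv2
from scipy.spatial.transform import Rotation as Rot
def ray(c,uv,z):
    R=np.array(c["R"]);t=np.array(c["t"]);C=-R.T@t
    d=R.T@np.array([(uv[0]-c["cx"])/c["fx"],(uv[1]-c["cy"])/c["fy"],1.])
    return (C+d*(z-C[2])/d[2])[:2]
def proj(c,X):
    p=np.array(c["R"])@X+np.array(c["t"]); return np.array([c["fx"]*p[0]/p[2]+c["cx"],c["fy"]*p[1]/p[2]+c["cy"]])
def blobs(mask,mn=10):
    n,l,s,ce=cv2.connectedComponentsWithStats(mask.astype(np.uint8)); 
    return [(s[i,4],ce[i],l==i) for i in range(1,n) if s[i,4]>=mn]
E
python3 - <<'E'
from h import *
from bench import viewer
c=viewer.get_calibration("top")
im=cv2.imread("pics/top0raw.png"); h=cv2.cvtColor(im,cv2.COLOR_BGR2HSV); H,S,V=[h[...,i].astype(int) for i in range(3)]
ms={"green":(H>45)&(H<85)&(S>120)&(V>50),"red":((H<5)|(H>174))&(S>170)&(V>90),"blue":(H>105)&(H<130)&(S>150)&(V>70),"grey":(S<40)&(V>110)}
for k,m in ms.items():
    m=m.copy(); m[:100]&=(k!="blue"); m[300:]=0; m[:,:110]=0; m[:,400:]=0
    for a,ce,b in blobs(m,8):
        z=17 if k=="blue" else 6
        pts=np.array([ray(c,p[::-1],z) for p in np.argwhere(b)],np.float32)
        if k in("blue",): print(k,a,ce.round(1),pts.mean(0).round(1)); continue
        q=cv2.minAreaRect(pts); e=cv2.minEnclosingCircle(pts); print(k,a,ce.round(1),"rect",np.round(q[0],1),np.round(q[1],1),round(q[2],1),"circ",np.round(e[0],1),round(e[1],1))
for n,p in dict(og=(273,231),os=(432,231),ist=(367,380),ig=(514.5,355.5)).items(): print(n,ray(c,(np.array(p)+.5)/1.5-.5,42).round(1))
print("bottle",ray(c,(580/1.5,218/1.5),0).round(1))
cv2.imwrite("pics/crop.png",cv2.resize(im[130:290,115:375],None,fx=3,fy=3,interpolation=cv2.INTER_CUBIC))
w=viewer.get_calibration("wrist"); print({k:np.round(v,3) for k,v in w.items()}, -np.array(w["R"]).T@w["t"])
E
```

```text
green 160 [278.9 144.8] rect [ 670.1 -103.1] [55.8 37.6] 74.5 circ [ 669.8 -103.3] 32.8
green 576 [180.2 158.1] rect [653.4 135.5] [85.  88.1] 89.8 circ [653.4 135.1] 44.7
green 546 [288.6 166.4] rect [ 644. -109.] [84.4 83.3] 74.2 circ [ 643.2 -108.7] 56.8
red 783 [340.8 237.9] rect [ 453.8 -225.3] [83.2 83.6] 14.0 circ [ 453.9 -224.9] 56.4
red 648 [242.5 249.3] rect [429.7  -3.1] [85.9 85. ] 88.2 circ [429.1  -3.3] 44.6
blue 22 [259.7 159.7] [640.5 -47.3]
blue 32 [194.6 180.8] [594.5 104.4]
blue 44 [332.  248.5] [ 430.9 -202.3]
blue 23 [240.5 267.9] [393.9   2.8]
grey 40 [200.9 117. ] rect [755.1  90.6] [69.4  3.4] 7.1 circ [755.1  90.2] 34.7
grey 115 [181.6 153.5] rect [664.  136.6] [27.3 26. ] 0.1 circ [663.7 136.3] 14.5
grey 74 [268.9 157.9] rect [647.5 -68.8] [13.4 31.4] 6.8 circ [648.2 -69. ] 16.0
grey 77 [190.3 172.3] rect [618.  116.3] [31.4 14.6] 25.6 circ [617.7 116.2] 16.3
grey 1438 [141.2 249.6] rect [441.8 226.7] [86.6 83. ] 88.4 circ [441.7 226.7] 58.4
grey 127 [343.1 237.1] rect [ 456.2 -231.4] [26.7 26.2] 42.3 circ [ 456.7 -230.9] 14.2
grey 58 [240.6 255.4] rect [425.3  -2.6] [35.5 41.3] 65.1 circ [426.1  -4.2] 24.8
og [652.7 130.1]
os [ 645.8 -111.3]
ist [424.4  -7.3]
ig [ 453.8 -223.5]
bottle [ 671.9 -350.9]
{'fx': np.float64(346.023), 'fy': np.float64(346.023), 'cx': np.float64(253.046), 'cy': np.float64(183.275), 'R': array([[ 0.308, -0.951, -0.001],
       [-0.911, -0.295,  0.288],
       [-0.275, -0.088, -0.958]]), 't': array([-599.248,  -36.244,  378.558])} [ 255.6419796  -547.34245403  372.53355848]
```

View pics/crop.png

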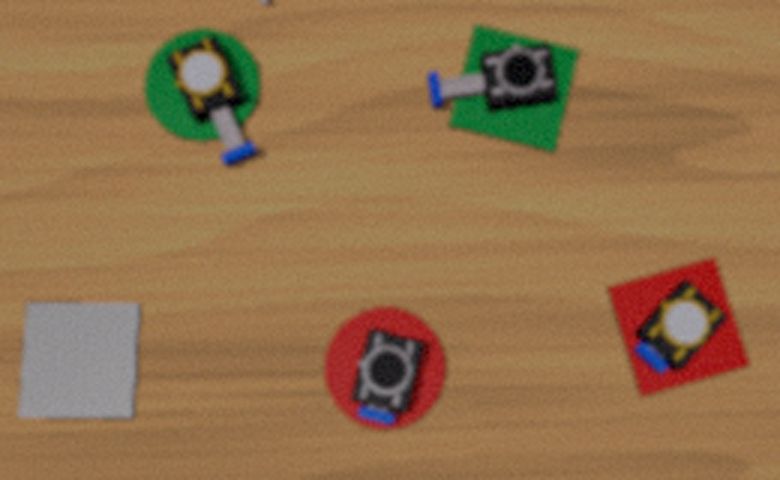

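The enlarged crop matches: dials at crop (203,73), (519,70), (387,369) and (686,323), and the blue ends at the distances the spec gives (63 and 32 mm). The pad sizes also come out right, at 83–88 mm. I'm writing a planner helper and planning the first hover.

```bash
cat >> h.py <<'E'
import json
def plan(wps, save=True):
    """wps: list of (nrows,x,y,z,yaw,grip); linear ramps from commanded pose; 10 rows per call; prints numbers"""
    p=np.array(json.load(open("cmd.json")),float); rows=[]; cur=p.copy()
    for n,x,y,z,yaw,g in wps:
        tgt=np.array([x,y,z,yaw],float)
        for i in range(1,n+1): rows.append((*(cur+(tgt-cur)*i/n),g))
        cur=tgt
    assert len(rows)%10==0,len(rows)
    for k in range(0,len(rows),10):
        a=np.radians(p[3]); A=np.array([[np.cos(a),np.sin(a),0],[np.sin(a),-np.cos(a),0],[0,0,-1]]); out=[]
        for x,y,z,w,g in rows[k:k+10]:
            s=np.round(A.T@(np.array([x,y,z])-p[:3])/400,3)+0.; t=round(-(w-p[3])/360,3)+0.
            out+=[*map(float,s),0,0,t,g]
        p=np.array([*(p[:3]+A@(s*400)),p[3]-t*360]); print(json.dumps(out).replace("0.0,","0,")); print("end",p.round(1))
    if save: json.dump(list(p),open("cmd.json","w"))
E
echo '[185.225,-570.699,231.292,17.979]' > cmd.json
python3 - <<'E'
from h import *
plan([(13,453.8,-223.5,140,137,1),(7,453.8,-223.5,140,137,1)])
E
```

```text
[0.07, -0.048, 0.018, 0, 0, -0.025, 1, 0.139, -0.095, 0.035, 0, 0, -0.051, 1, 0.209, -0.143, 0.053, 0, 0, -0.076, 1, 0.279, -0.19, 0.07, 0, 0, -0.102, 1, 0.349, -0.238, 0.088, 0, 0, -0.127, 1, 0.418, -0.285, 0.105, 0, 0, -0.153, 1, 0.488, -0.333, 0.123, 0, 0, -0.178, 1, 0.558, -0.381, 0.14, 0, 0, -0.203, 1, 0.628, -0.428, 0.158, 0, 0, -0.229, 1, 0.697, -0.476, 0.176, 0, 0, -0.254, 1]
end [ 391.6 -303.5  160.9  109.4]
[0.045, 0.071, 0.017, 0, 0, -0.026, 1, 0.091, 0.142, 0.035, 0, 0, -0.051, 1, 0.137, 0.213, 0.052, 0, 0, -0.077, 1, 0.137, 0.213, 0.052, 0, 0, -0.077, 1, 0.137, 0.213, 0.052, 0, 0, -0.077, 1, 0.137, 0.213, 0.052, 0, 0, -0.077, 1, 0.137, 0.213, 0.052, 0, 0, -0.077, 1, 0.137, 0.213, 0.052, 0, 0, -0.077, 1, 0.137, 0.213, 0.052, 0, 0, -0.077, 1, 0.137, 0.213, 0.052, 0, 0, -0.077, 1]
end [ 453.8 -223.5  140.1  137.1]
```

>>> carry_out(increments=[0.07, -0.048, 0.018, 0, 0, -0.025, 1, 0.139, -0.095, 0.035, 0, 0, -0.051, 1, 0.209, -0.143, 0.053, 0, 0, -0.076, 1, 0.279, -0.19, 0.07, 0, 0, -0.102, 1, 0.349, -0.238, 0.088, 0, 0, -0.127, 1, 0.418, -0.285, 0.105, 0, 0, -0.153, 1, 0.488, -0.333, 0.123, 0, 0, -0.178, 1, 0.558, -0.381, 0.14, 0, 0, -0.203, 1, 0.628, -0.428, 0.158, 0, 0, -0.229, 1, 0.697, -0.476, 0.176, 0, 0, -0.254, 1])

```text
time: 1.35
tool_pos: [392.0, -302.4, 160.3]
tcp_rot: [-180.0, -0.0, 109.7]
ft_force: [0.7, -0.7, -0.3]
finger_gap: 85.5
grip_force: 0.0
```

>>> carry_out(increments=[0.045, 0.071, 0.017, 0, 0, -0.026, 1, 0.091, 0.142, 0.035, 0, 0, -0.051, 1, 0.137, 0.213, 0.052, 0, 0, -0.077, 1, 0.137, 0.213, 0.052, 0, 0, -0.077, 1, 0.137, 0.213, 0.052, 0, 0, -0.077, 1, 0.137, 0.213, 0.052, 0, 0, -0.077, 1, 0.137, 0.213, 0.052, 0, 0, -0.077, 1, 0.137, 0.213, 0.052, 0, 0, -0.077, 1, 0.137, 0.213, 0.052, 0, 0, -0.077, 1, 0.137, 0.213, 0.052, 0, 0, -0.077, 1])

```text
time: 2.6
tool_pos: [453.7, -223.6, 140.1]
tcp_rot: [-180.0, 0.0, 137.1]
ft_force: [0.1, -0.3, -0.1]
finger_gap: 85.3
grip_force: 0.0
```

```bash
cat > w.py <<'E'
import sys
from h import *
from bench import sense, viewer
s=sense(); print(s["time"],s["tool_pos"].round(1),s["tcp_rot"].round(2),s["joint_pos"].round(0),round(s["finger_gap"],1))
c=viewer.get_calibration("wrist"); im=viewer.snapshot("wrist")[:,:,::-1].copy(); cv2.imwrite(f"pics/{sys.argv[1]}raw.png",im)
json.dump({k:np.array(v).tolist() for k,v in c.items()},open(f"pics/{sys.argv[1]}.json","w"))
cv2.imwrite(f"pics/{sys.argv[1]}.png",cv2.resize(im,None,fx=1.5,fy=1.5,interpolation=cv2.INTER_CUBIC))
print("TCP vertical below at z=42 px(1.5x):",(proj(c,np.array([*s["tool_pos"][:2],42]))*1.5).round(0))
E
python3 w.py w1
```

```text
2.6 [ 453.7 -223.6  140.1] [-180.      0.    137.13] [-32.  -4. 106.  -0.  77. -79.] 85.3
TCP vertical below at z=42 px(1.5x): [378. 276.]
```

View pics/w1.png

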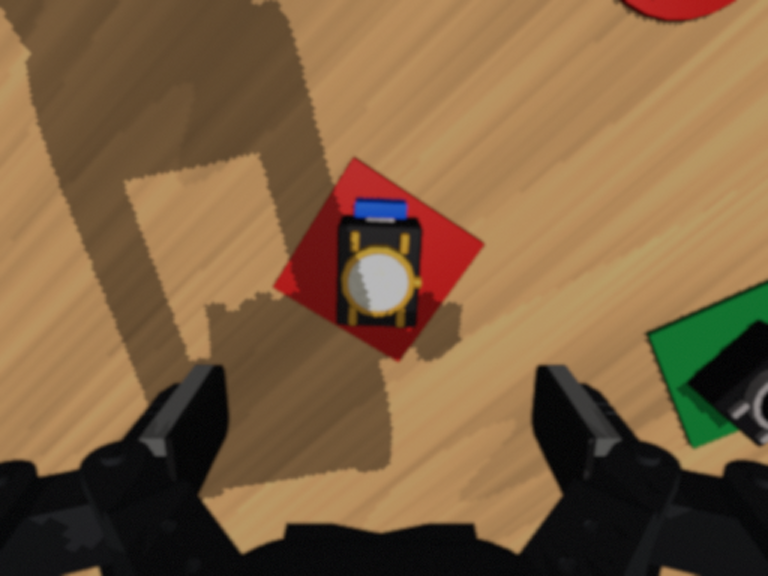

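The wrist view shows the pushed-in gold carrier squarely between the fingers. The dial is at (378,282), the block edges run vertically, and the red pad corners are at (355,157), (484,243), (399,361) and (274,286).

```bash
python3 - <<'E'
from h import *
c=json.load(open("pics/w1.json"))
f=lambda p,z: ray(c,(np.array(p)+.5)/1.5-.5,z).round(1)
print("dial",f((378,282),42),"pad",np.mean([f(p,6) for p in [(355,157),(484,243),(399,361),(274,286)]],0))
e=[f((338,222),34),f((421,222),34),f((336,325),34),f((418,326),34)]; print("block top",np.mean(e,0),np.linalg.norm(e[0]-e[1]),np.linalg.norm(e[0]-e[2]))
x,y=np.mean(e,0); 
plan([(4,454,-224,60,137.1,1),(5,454,-224,10,137.1,1),(1,454,-224,10,137.1,1)])
plan([(5,454,-224,10,137.1,-1),(5,454,-224,50,137.1,-1)])
E
```

```text
dial [ 455.5 -225.7] pad [ 456.525 -226.875]
block top [ 454.85  -225.025] 40.26176846587838 53.811987512077636
[0, 0, 0.05, 0, 0, 0, 1, -0.001, 0, 0.1, 0, 0, 0, 1, -0.001, 0, 0.15, 0, 0, 0, 1, -0.001, 0, 0.2, 0, 0, 0, 1, -0.001, 0, 0.225, 0, 0, 0, 1, -0.001, 0, 0.25, 0, 0, 0, 1, -0.001, 0, 0.275, 0, 0, 0, 1, -0.001, 0, 0.3, 0, 0, 0, 1, -0.001, 0, 0.325, 0, 0, 0, 1, -0.001, 0, 0.325, 0, 0, 0, 1]
end [ 454.1 -223.8   10.1  137.1]
[0, 0, 0, 0, 0, 0, -1, 0, 0, 0, 0, 0, 0, -1, 0, 0, 0, 0, 0, 0, -1, 0, 0, 0, 0, 0, 0, -1, 0, 0, 0, 0, 0, 0, -1, 0, 0, -0.02, 0, 0, 0, -1, 0, 0, -0.04, 0, 0, 0, -1, 0, 0, -0.06, 0, 0, 0, -1, 0, 0, -0.08, 0, 0, 0, -1, 0, 0, -0.1, 0, 0, 0, -1]
end [ 454.1 -223.8   50.1  137.1]
```

>>> carry_out(increments=[0, 0, 0.05, 0, 0, 0, 1, -0.001, 0, 0.1, 0, 0, 0, 1, -0.001, 0, 0.15, 0, 0, 0, 1, -0.001, 0, 0.2, 0, 0, 0, 1, -0.001, 0, 0.225, 0, 0, 0, 1, -0.001, 0, 0.25, 0, 0, 0, 1, -0.001, 0, 0.275, 0, 0, 0, 1, -0.001, 0, 0.3, 0, 0, 0, 1, -0.001, 0, 0.325, 0, 0, 0, 1, -0.001, 0, 0.325, 0, 0, 0, 1], force=60)

```text
time: 3.9
tool_pos: [453.3, -223.3, 9.0]
tcp_rot: [-180.0, -0.1, 137.1]
ft_force: [-0.3, 0.6, 0.3]
finger_gap: 85.8
grip_force: 0.0
```

>>> carry_out(increments=[0, 0, 0, 0, 0, 0, -1, 0, 0, 0, 0, 0, 0, -1, 0, 0, 0, 0, 0, 0, -1, 0, 0, 0, 0, 0, 0, -1, 0, 0, 0, 0, 0, 0, -1, 0, 0, 0, 0, 0, 0, -1, 0, 0, 0, 0, 0, 0, -1, 0, 0, 0, 0, 0, 0, -1, 0, 0, 0, 0, 0, 0, -1, 0, 0, 0, 0, 0, 0, -1], force=60)

```text
time: 5.15
tool_pos: [454.8, -224.3, 11.0]
tcp_rot: [180.0, 0.1, 137.1]
ft_force: [-0.8, 0.3, 6.2]
finger_gap: 40.8
grip_force: 61.2
```

```bash
python3 - <<'E'
from h import *
json.dump([454.1,-223.8,10.1,137.1],open("cmd.json","w"))
# carrier is ~(+1,-1.4) from TCP
plan([(5,454,-224,100,137.1,-1),(14,441,228,100,137.1,-1),(1,441,228,100,137.1,-1)])
plan([(8,441,228,12,137.1,-1),(2,441,228,11,137.1,-1)])
E
```

```text
[0, 0, -0.045, 0, 0, 0, -1, 0, 0, -0.09, 0, 0, 0, -1, 0, 0, -0.135, 0, 0, 0, -1, 0, 0, -0.18, 0, 0, 0, -1, 0, -0.001, -0.225, 0, 0, 0, -1, 0.056, 0.057, -0.225, 0, 0, 0, -1, 0.113, 0.115, -0.225, 0, 0, 0, -1, 0.17, 0.172, -0.225, 0, 0, 0, -1, 0.226, 0.23, -0.225, 0, 0, 0, -1, 0.283, 0.287, -0.225, 0, 0, 0, -1]
end [449.3 -62.6 100.1 137.1]
[0.057, 0.058, 0, 0, 0, 0, -1, 0.113, 0.115, 0, 0, 0, 0, -1, 0.17, 0.173, 0, 0, 0, 0, -1, 0.227, 0.23, 0, 0, 0, 0, -1, 0.283, 0.288, 0, 0, 0, 0, -1, 0.34, 0.345, 0, 0, 0, 0, -1, 0.397, 0.403, 0, 0, 0, 0, -1, 0.453, 0.461, 0, 0, 0, 0, -1, 0.51, 0.518, 0, 0, 0, 0, -1, 0.51, 0.518, 0, 0, 0, 0, -1]
end [440.9 228.  100.1 137.1]
[0, 0, 0.028, 0, 0, 0, -1, 0, 0, 0.055, 0, 0, 0, -1, 0, 0, 0.083, 0, 0, 0, -1, 0, 0, 0.11, 0, 0, 0, -1, 0, 0, 0.138, 0, 0, 0, -1, 0, 0, 0.165, 0, 0, 0, -1, 0, 0, 0.193, 0, 0, 0, -1, 0, 0, 0.22, 0, 0, 0, -1, 0, 0, 0.221, 0, 0, 0, -1, 0, 0, 0.223, 0, 0, 0, -1]
end [440.9 228.   10.9 137.1]
```

>>> carry_out(increments=[0, 0, -0.045, 0, 0, 0, -1, 0, 0, -0.09, 0, 0, 0, -1, 0, 0, -0.135, 0, 0, 0, -1, 0, 0, -0.18, 0, 0, 0, -1, 0, -0.001, -0.225, 0, 0, 0, -1, 0.056, 0.057, -0.225, 0, 0, 0, -1, 0.113, 0.115, -0.225, 0, 0, 0, -1, 0.17, 0.172, -0.225, 0, 0, 0, -1, 0.226, 0.23, -0.225, 0, 0, 0, -1, 0.283, 0.287, -0.225, 0, 0, 0, -1])

```text
time: 6.4
tool_pos: [449.2, -61.7, 100.9]
tcp_rot: [180.0, 0.0, 137.1]
ft_force: [0.5, -0.9, -0.8]
finger_gap: 40.8
grip_force: 60.7
```

>>> carry_out(increments=[0.057, 0.058, 0, 0, 0, 0, -1, 0.113, 0.115, 0, 0, 0, 0, -1, 0.17, 0.173, 0, 0, 0, 0, -1, 0.227, 0.23, 0, 0, 0, 0, -1, 0.283, 0.288, 0, 0, 0, 0, -1, 0.34, 0.345, 0, 0, 0, 0, -1, 0.397, 0.403, 0, 0, 0, 0, -1, 0.453, 0.461, 0, 0, 0, 0, -1, 0.51, 0.518, 0, 0, 0, 0, -1, 0.51, 0.518, 0, 0, 0, 0, -1])

```text
time: 7.65
tool_pos: [440.5, 229.8, 100.9]
tcp_rot: [180.0, -0.0, 137.3]
ft_force: [-0.5, 0.9, -1.2]
finger_gap: 40.7
grip_force: 60.8
```

```bash
python3 w.py w2
```

```text
7.65 [440.5 229.8 100.9] [ 1.7996e+02 -1.0000e-02  1.3729e+02] [ 22.  -3. 110.   0.  73. -26.] 40.7
TCP vertical below at z=42 px(1.5x): [378. 304.]
```

View pics/w2.png

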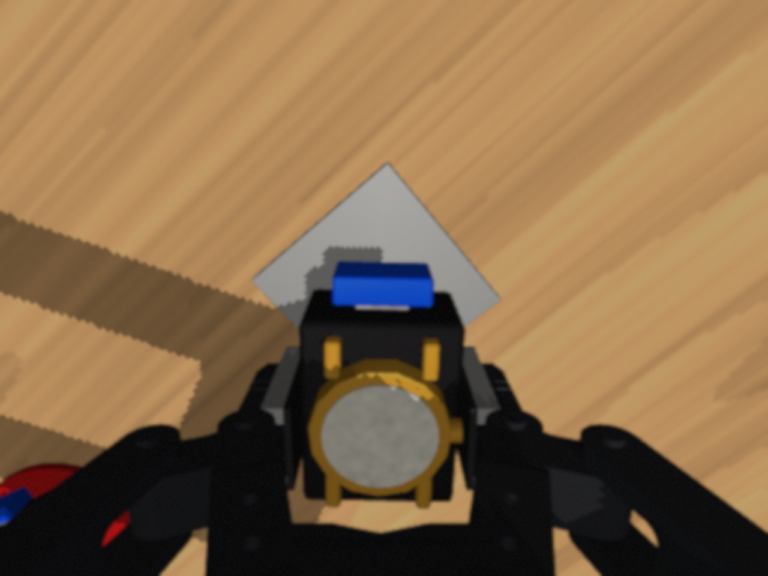

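The carrier is held level, with the blue slide at (383,284) and the dial at (381,437). The grey pad's left and right corners are at (253,281) and (500,297), so its centre is near (377,289).

```bash
python3 - <<'E'
from h import *
c=json.load(open("pics/w2.json"))
f=lambda p,z: ray(c,(np.array(p)+.5)/1.5-.5,z).round(1)
a,b,t=f((253,281),6),f((500,297),6),f((388,162),6)
print("pad",(a+b)/2,np.linalg.norm(a-b),np.linalg.norm(a-t),"dial",f((381,437),131))
E
```

```text
pad [443.8  225.65] 119.05649919261023 85.24277095449207 dial [442.9 228.6]
```

```bash
python3 - <<'E'
from h import *
json.dump([440.9,228,100.1,137.1],open("cmd.json","w"))
plan([(8,440.9,227,12,137.1,-1),(2,440.9,227,10.5,137.1,-1)])
plan([(2,440.9,227,10.5,137.1,-1),(8,440.9,227,10.5,137.1,1)])
# rise, then to out_steel hover, yaw 94.7
plan([(4,440.9,227,110,137.1,1),(13,645.8,-111.3,140,94.7,1),(3,645.8,-111.3,140,94.7,1)])
E
```

```text
[0, 0, 0.028, 0, 0, 0, -1, 0, 0, 0.055, 0, 0, 0, -1, -0.001, -0.001, 0.083, 0, 0, 0, -1, -0.001, -0.001, 0.11, 0, 0, 0, -1, -0.001, -0.001, 0.138, 0, 0, 0, -1, -0.001, -0.001, 0.165, 0, 0, 0, -1, -0.001, -0.002, 0.193, 0, 0, 0, -1, -0.002, -0.002, 0.22, 0, 0, 0, -1, -0.002, -0.002, 0.222, 0, 0, 0, -1, -0.002, -0.002, 0.224, 0, 0, 0, -1]
end [440.9 226.9  10.5 137.1]
[0, 0, 0, 0, 0, 0, -1, 0, 0, 0, 0, 0, 0, -1, 0, 0, 0, 0, 0, 0, 1, 0, 0, 0, 0, 0, 0, 1, 0, 0, 0, 0, 0, 0, 1, 0, 0, 0, 0, 0, 0, 1, 0, 0, 0, 0, 0, 0, 1, 0, 0, 0, 0, 0, 0, 1, 0, 0, 0, 0, 0, 0, 1, 0, 0, 0, 0, 0, 0, 1]
end [440.9 226.9  10.5 137.1]
[0, 0, -0.062, 0, 0, 0, 1, 0, 0, -0.124, 0, 0, 0, 1, 0, 0, -0.187, 0, 0, 0, 1, 0, 0, -0.249, 0, 0, 0, 1, -0.073, -0.021, -0.255, 0, 0, 0.009, 1, -0.146, -0.042, -0.26, 0, 0, 0.018, 1, -0.219, -0.062, -0.266, 0, 0, 0.027, 1, -0.292, -0.083, -0.272, 0, 0, 0.036, 1, -0.365, -0.104, -0.278, 0, 0, 0.045, 1, -0.439, -0.125, -0.283, 0, 0, 0.054, 1]
end [535.5  70.7 123.7 117.7]
[-0.075, 0.005, -0.006, 0, 0, 0.009, 1, -0.151, 0.009, -0.012, 0, 0, 0.018, 1, -0.227, 0.014, -0.018, 0, 0, 0.028, 1, -0.303, 0.019, -0.023, 0, 0, 0.037, 1, -0.379, 0.024, -0.029, 0, 0, 0.046, 1, -0.455, 0.028, -0.035, 0, 0, 0.055, 1, -0.531, 0.033, -0.041, 0, 0, 0.064, 1, -0.531, 0.033, -0.041, 0, 0, 0.064, 1, -0.531, 0.033, -0.041, 0, 0, 0.064, 1, -0.531, 0.033, -0.041, 0, 0, 0.064, 1]
end [ 645.8 -111.3  140.1   94.6]
```

>>> carry_out(increments=[0, 0, 0.028, 0, 0, 0, -1, 0, 0, 0.055, 0, 0, 0, -1, -0.001, -0.001, 0.083, 0, 0, 0, -1, -0.001, -0.001, 0.11, 0, 0, 0, -1, -0.001, -0.001, 0.138, 0, 0, 0, -1, -0.001, -0.001, 0.165, 0, 0, 0, -1, -0.001, -0.002, 0.193, 0, 0, 0, -1, -0.002, -0.002, 0.22, 0, 0, 0, -1, -0.002, -0.002, 0.222, 0, 0, 0, -1, -0.002, -0.002, 0.224, 0, 0, 0, -1])

```text
time: 8.95
tool_pos: [440.5, 226.8, 10.5]
tcp_rot: [-180.0, -0.0, 137.1]
ft_force: [-4.1, -1.8, 7.2]
finger_gap: 41.0
grip_force: 61.4
```

>>> carry_out(increments=[0, 0, 0, 0, 0, 0, -1, 0, 0, 0, 0, 0, 0, -1, 0, 0, 0, 0, 0, 0, 1, 0, 0, 0, 0, 0, 0, 1, 0, 0, 0, 0, 0, 0, 1, 0, 0, 0, 0, 0, 0, 1, 0, 0, 0, 0, 0, 0, 1, 0, 0, 0, 0, 0, 0, 1, 0, 0, 0, 0, 0, 0, 1, 0, 0, 0, 0, 0, 0, 1])

```text
time: 10.2
tool_pos: [440.6, 226.9, 10.5]
tcp_rot: [180.0, 0.0, 137.1]
ft_force: [-0.5, -1.3, 0.4]
finger_gap: 85.0
grip_force: 0.0
```

>>> carry_out(increments=[0, 0, -0.062, 0, 0, 0, 1, 0, 0, -0.124, 0, 0, 0, 1, 0, 0, -0.187, 0, 0, 0, 1, 0, 0, -0.249, 0, 0, 0, 1, -0.073, -0.021, -0.255, 0, 0, 0.009, 1, -0.146, -0.042, -0.26, 0, 0, 0.018, 1, -0.219, -0.062, -0.266, 0, 0, 0.027, 1, -0.292, -0.083, -0.272, 0, 0, 0.036, 1, -0.365, -0.104, -0.278, 0, 0, 0.045, 1, -0.439, -0.125, -0.283, 0, 0, 0.054, 1])

```text
time: 11.45
tool_pos: [535.8, 69.9, 123.8]
tcp_rot: [180.0, -0.0, 117.6]
ft_force: [-0.1, -0.5, 0.7]
finger_gap: 85.1
grip_force: 0.0
```

>>> carry_out(increments=[-0.075, 0.005, -0.006, 0, 0, 0.009, 1, -0.151, 0.009, -0.012, 0, 0, 0.018, 1, -0.227, 0.014, -0.018, 0, 0, 0.028, 1, -0.303, 0.019, -0.023, 0, 0, 0.037, 1, -0.379, 0.024, -0.029, 0, 0, 0.046, 1, -0.455, 0.028, -0.035, 0, 0, 0.055, 1, -0.531, 0.033, -0.041, 0, 0, 0.064, 1, -0.531, 0.033, -0.041, 0, 0, 0.064, 1, -0.531, 0.033, -0.041, 0, 0, 0.064, 1, -0.531, 0.033, -0.041, 0, 0, 0.064, 1])

```text
time: 12.7
tool_pos: [645.3, -110.1, 139.8]
tcp_rot: [-180.0, -0.0, 94.7]
ft_force: [-0.9, -0.3, -0.1]
finger_gap: 85.4
grip_force: 0.0
```

```bash
python3 w.py w3 && python3 - <<'E'
from bench import viewer
import cv2, numpy as np
t=viewer.snapshot("top")[:,:,::-1]; cv2.imwrite("pics/top1raw.png",t)
a=cv2.resize(cv2.imread("pics/w3raw.png"),(512,384)); b=cv2.resize(t[210:290,100:190],None,fx=3,fy=3,interpolation=cv2.INTER_CUBIC)
o=np.zeros((384,512+270,3),np.uint8); o[:,:512]=a; o[:240,512:]=b; cv2.imwrite("pics/m3.png",o)
E
```

```text
12.7 [ 645.3 -110.1  139.8] [-1.7997e+02 -3.0000e-02  9.4740e+01] [-14.  19.  82.   0.  79. -19.] 85.4
TCP vertical below at z=42 px(1.5x): [378. 277.]
```

View pics/m3.png

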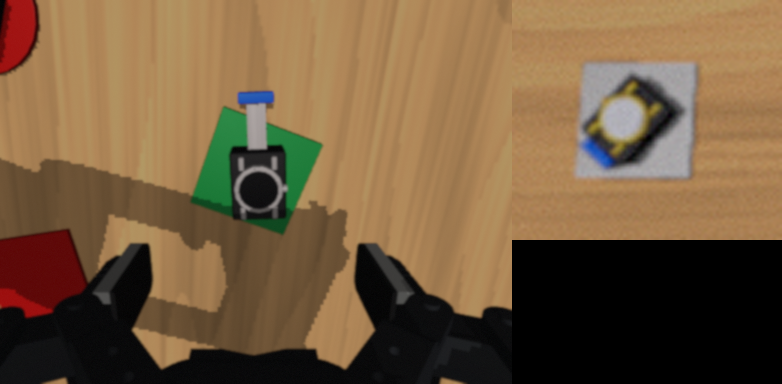

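The left panel shows the pulled-out steel carrier between the fingers: dial (259,188), blue end (256,97), green pad corners (224,107), (323,145), (283,234), (191,202). The right panel shows gold parked near the middle of the grey pad, dial at crop (112,118).

```bash
python3 - <<'E'
from h import *
from bench import viewer
t=viewer.get_calibration("top"); print("parked",ray(t,(137.1,249),42))
c=json.load(open("pics/w3.json")); f=lambda p,z: ray(c,p,z).round(1)
b,d=f((256,97),17),f((259,188),42)
print("dial",d,"blue",b,"yaw",np.degrees(np.arctan2(*(d-b)[::-1])),np.linalg.norm(d-b),"pad",np.mean([f(p,6) for p in [(224,107),(323,145),(283,234),(191,202)]],0))
plan([(4,645.5,-112,60,94.6,1),(5,645.5,-112,10.5,94.6,1),(1,645.5,-112,10.5,94.6,1)])
plan([(10,645.5,-112,10.5,94.6,-1)])
plan([(5,645.5,-112,100,94.6,-1),(10,454.5,-225.5,100,94.6,-1),(1,454.5,-225.5,100,94.6,-1),(4,454.5,-225.5,55,94.6,-1)])
E
```

```text
parked [440.03154829 226.71071227]
dial [ 650.3 -112. ] blue [643.  -49.3] yaw -83.35909838652975 63.12352968584694 pad [ 647.775 -111.6  ]
[0, 0, 0.05, 0, 0, 0, 1, -0.001, 0, 0.1, 0, 0, 0, 1, -0.001, -0.001, 0.15, 0, 0, 0, 1, -0.002, -0.001, 0.2, 0, 0, 0, 1, -0.002, -0.001, 0.225, 0, 0, 0, 1, -0.002, -0.001, 0.25, 0, 0, 0, 1, -0.002, -0.001, 0.274, 0, 0, 0, 1, -0.002, -0.001, 0.299, 0, 0, 0, 1, -0.002, -0.001, 0.324, 0, 0, 0, 1, -0.002, -0.001, 0.324, 0, 0, 0, 1]
end [ 645.5 -112.1   10.5   94.6]
[0, 0, 0, 0, 0, 0, -1, 0, 0, 0, 0, 0, 0, -1, 0, 0, 0, 0, 0, 0, -1, 0, 0, 0, 0, 0, 0, -1, 0, 0, 0, 0, 0, 0, -1, 0, 0, 0, 0, 0, 0, -1, 0, 0, 0, 0, 0, 0, -1, 0, 0, 0, 0, 0, 0, -1, 0, 0, 0, 0, 0, 0, -1, 0, 0, 0, 0, 0, 0, -1]
end [ 645.5 -112.1   10.5   94.6]
[0, 0, -0.045, 0, 0, 0, -1, 0, 0, -0.09, 0, 0, 0, -1, 0, 0, -0.134, 0, 0, 0, -1, 0, 0, -0.179, 0, 0, 0, -1, 0, 0, -0.224, 0, 0, 0, -1, -0.024, -0.05, -0.224, 0, 0, 0, -1, -0.049, -0.1, -0.224, 0, 0, 0, -1, -0.073, -0.15, -0.224, 0, 0, 0, -1, -0.097, -0.199, -0.224, 0, 0, 0, -1, -0.122, -0.249, -0.224, 0, 0, 0, -1]
end [ 550.2 -168.8  100.1   94.6]
[-0.024, -0.05, 0, 0, 0, 0, -1, -0.049, -0.1, 0, 0, 0, 0, -1, -0.073, -0.15, 0, 0, 0, 0, -1, -0.098, -0.2, 0, 0, 0, 0, -1, -0.122, -0.25, 0, 0, 0, 0, -1, -0.122, -0.25, 0, 0, 0, 0, -1, -0.122, -0.25, 0.028, 0, 0, 0, -1, -0.122, -0.25, 0.056, 0, 0, 0, -1, -0.122, -0.25, 0.085, 0, 0, 0, -1, -0.122, -0.25, 0.113, 0, 0, 0, -1]
end [ 454.4 -225.5   54.9   94.6]
```

```bash
python3 - <<'E'
from h import *
json.dump([645.8,-111.3,140.1,94.6],open("cmd.json","w"))
Y=95.7
plan([(4,648,-112,60,Y,1),(5,648,-112,10.5,Y,1),(1,648,-112,10.5,Y,1)])
plan([(10,648,-112,10.5,Y,-1)])
plan([(5,648,-112,100,Y,-1),(10,455,-226,100,Y,-1),(1,455,-226,100,Y,-1),(4,455,-226,55,Y,-1)])
E
```

```text
[-0.001, 0.001, 0.05, 0, 0, -0.001, 1, -0.001, 0.003, 0.1, 0, 0, -0.002, 1, -0.002, 0.004, 0.15, 0, 0, -0.002, 1, -0.002, 0.005, 0.2, 0, 0, -0.003, 1, -0.002, 0.005, 0.225, 0, 0, -0.003, 1, -0.002, 0.005, 0.25, 0, 0, -0.003, 1, -0.002, 0.005, 0.274, 0, 0, -0.003, 1, -0.002, 0.005, 0.299, 0, 0, -0.003, 1, -0.002, 0.005, 0.324, 0, 0, -0.003, 1, -0.002, 0.005, 0.324, 0, 0, -0.003, 1]
end [ 647.9 -111.9   10.5   95.7]
[0, 0, 0, 0, 0, 0, -1, 0, 0, 0, 0, 0, 0, -1, 0, 0, 0, 0, 0, 0, -1, 0, 0, 0, 0, 0, 0, -1, 0, 0, 0, 0, 0, 0, -1, 0, 0, 0, 0, 0, 0, -1, 0, 0, 0, 0, 0, 0, -1, 0, 0, 0, 0, 0, 0, -1, 0, 0, 0, 0, 0, 0, -1, 0, 0, 0, 0, 0, 0, -1]
end [ 647.9 -111.9   10.5   95.7]
[0, 0, -0.045, 0, 0, 0, -1, 0, 0, -0.09, 0, 0, 0, -1, 0, 0, -0.134, 0, 0, 0, -1, 0, 0, -0.179, 0, 0, 0, -1, 0, 0, -0.224, 0, 0, 0, -1, -0.024, -0.05, -0.224, 0, 0, 0, -1, -0.047, -0.101, -0.224, 0, 0, 0, -1, -0.071, -0.152, -0.224, 0, 0, 0, -1, -0.095, -0.203, -0.224, 0, 0, 0, -1, -0.118, -0.254, -0.224, 0, 0, 0, -1]
end [ 551.4 -169.   100.1   95.7]
[-0.024, -0.051, 0, 0, 0, 0, -1, -0.047, -0.101, 0, 0, 0, 0, -1, -0.071, -0.152, 0, 0, 0, 0, -1, -0.094, -0.203, 0, 0, 0, 0, -1, -0.118, -0.254, 0, 0, 0, 0, -1, -0.118, -0.254, 0, 0, 0, 0, -1, -0.118, -0.254, 0.028, 0, 0, 0, -1, -0.118, -0.254, 0.057, 0, 0, 0, -1, -0.118, -0.254, 0.085, 0, 0, 0, -1, -0.118, -0.254, 0.113, 0, 0, 0, -1]
end [ 455.  -226.    54.9   95.7]
```

>>> carry_out(increments=[-0.001, 0.001, 0.05, 0, 0, -0.001, 1, -0.001, 0.003, 0.1, 0, 0, -0.002, 1, -0.002, 0.004, 0.15, 0, 0, -0.002, 1, -0.002, 0.005, 0.2, 0, 0, -0.003, 1, -0.002, 0.005, 0.225, 0, 0, -0.003, 1, -0.002, 0.005, 0.25, 0, 0, -0.003, 1, -0.002, 0.005, 0.274, 0, 0, -0.003, 1, -0.002, 0.005, 0.299, 0, 0, -0.003, 1, -0.002, 0.005, 0.324, 0, 0, -0.003, 1, -0.002, 0.005, 0.324, 0, 0, -0.003, 1])

```text
time: 14.05
tool_pos: [646.9, -111.6, 9.2]
tcp_rot: [-179.9, -0.0, 95.7]
ft_force: [-0.7, -0.2, -1.1]
finger_gap: 85.6
grip_force: 0.0
```

>>> carry_out(increments=[0, 0, 0, 0, 0, 0, -1, 0, 0, 0, 0, 0, 0, -1, 0, 0, 0, 0, 0, 0, -1, 0, 0, 0, 0, 0, 0, -1, 0, 0, 0, 0, 0, 0, -1, 0, 0, 0, 0, 0, 0, -1, 0, 0, 0, 0, 0, 0, -1, 0, 0, 0, 0, 0, 0, -1, 0, 0, 0, 0, 0, 0, -1, 0, 0, 0, 0, 0, 0, -1])

```text
time: 15.3
tool_pos: [648.5, -112.0, 11.4]
tcp_rot: [179.9, 0.0, 95.7]
ft_force: [0.0, 0.2, 6.3]
finger_gap: 41.0
grip_force: 62.7
```

>>> carry_out(increments=[0, 0, -0.045, 0, 0, 0, -1, 0, 0, -0.09, 0, 0, 0, -1, 0, 0, -0.134, 0, 0, 0, -1, 0, 0, -0.179, 0, 0, 0, -1, 0, 0, -0.224, 0, 0, 0, -1, -0.024, -0.05, -0.224, 0, 0, 0, -1, -0.047, -0.101, -0.224, 0, 0, 0, -1, -0.071, -0.152, -0.224, 0, 0, 0, -1, -0.095, -0.203, -0.224, 0, 0, 0, -1, -0.118, -0.254, -0.224, 0, 0, 0, -1])

```text
time: 16.55
tool_pos: [550.9, -169.3, 100.9]
tcp_rot: [180.0, 0.0, 95.7]
ft_force: [0.3, -0.1, -1.4]
finger_gap: 40.7
grip_force: 62.0
```

>>> carry_out(increments=[-0.024, -0.051, 0, 0, 0, 0, -1, -0.047, -0.101, 0, 0, 0, 0, -1, -0.071, -0.152, 0, 0, 0, 0, -1, -0.094, -0.203, 0, 0, 0, 0, -1, -0.118, -0.254, 0, 0, 0, 0, -1, -0.118, -0.254, 0, 0, 0, 0, -1, -0.118, -0.254, 0.028, 0, 0, 0, -1, -0.118, -0.254, 0.057, 0, 0, 0, -1, -0.118, -0.254, 0.085, 0, 0, 0, -1, -0.118, -0.254, 0.113, 0, 0, 0, -1])

```text
time: 17.8
tool_pos: [454.9, -225.6, 53.6]
tcp_rot: [-180.0, -0.0, 95.8]
ft_force: [0.3, 0.4, -1.9]
finger_gap: 41.0
grip_force: 62.0
```

```bash
python3 w.py w4
```

```text
17.8 [ 454.9 -225.6   53.6] [-1.7995e+02 -4.0000e-02  9.5770e+01] [-32.   3. 110.   0.  68. -38.] 41.0
TCP vertical below at z=42 px(1.5x): [378. 356.]
```

View pics/w4.png

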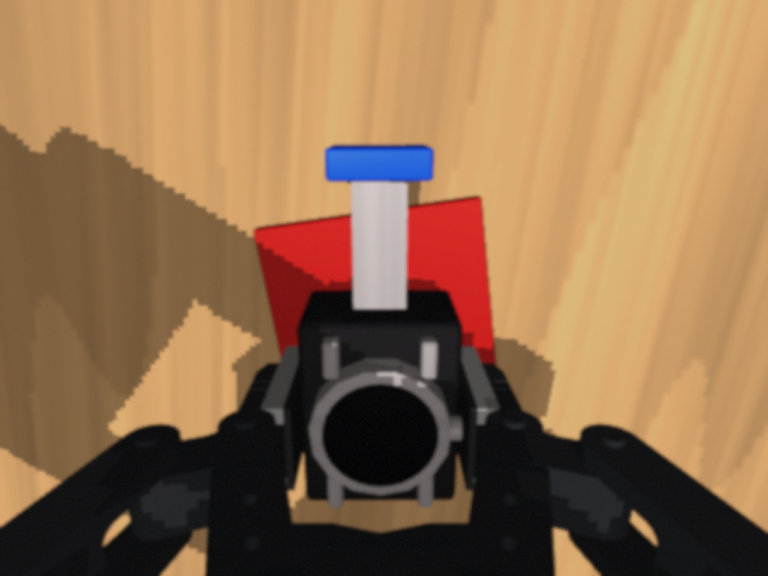

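The held pulled-out steel carrier is level over the red square: dial (381,433), blue end (379,163), pad top corners (256,230) and (480,198). I'll lower it, release, and go on to the pushed-in steel carrier.

```bash
python3 - <<'E'
from h import *
Y=95.7
plan([(5,455,-224.8,12,Y,-1),(2,455,-224.8,10.5,Y,-1),(3,455,-224.8,10.5,Y,1)])
plan([(4,455,-224.8,10.5,Y,1),(6,455,-224.8,110,Y,1)])
plan([(8,425,-7,140,161.7,1),(2,425,-7,140,161.7,1)])
E
```

```text
[0.001, 0, 0.021, 0, 0, 0, -1, 0.001, 0, 0.043, 0, 0, 0, -1, 0.002, 0, 0.064, 0, 0, 0, -1, 0.002, 0, 0.086, 0, 0, 0, -1, 0.003, 0, 0.107, 0, 0, 0, -1, 0.003, 0, 0.109, 0, 0, 0, -1, 0.003, 0, 0.111, 0, 0, 0, -1, 0.003, 0, 0.111, 0, 0, 0, 1, 0.003, 0, 0.111, 0, 0, 0, 1, 0.003, 0, 0.111, 0, 0, 0, 1]
end [ 454.9 -224.8   10.5   95.7]
[0, 0, 0, 0, 0, 0, 1, 0, 0, 0, 0, 0, 0, 1, 0, 0, 0, 0, 0, 0, 1, 0, 0, 0, 0, 0, 0, 1, 0, 0, -0.041, 0, 0, 0, 1, 0, 0, -0.083, 0, 0, 0, 1, 0, 0, -0.124, 0, 0, 0, 1, 0, 0, -0.166, 0, 0, 0, 1, 0, 0, -0.207, 0, 0, 0, 1, 0, 0, -0.249, 0, 0, 0, 1]
end [ 454.9 -224.8  110.1   95.7]
[0.069, -0.003, -0.009, 0, 0, -0.023, 1, 0.137, -0.005, -0.019, 0, 0, -0.046, 1, 0.206, -0.008, -0.028, 0, 0, -0.069, 1, 0.275, -0.01, -0.037, 0, 0, -0.092, 1, 0.343, -0.013, -0.047, 0, 0, -0.115, 1, 0.412, -0.015, -0.056, 0, 0, -0.138, 1, 0.481, -0.018, -0.065, 0, 0, -0.16, 1, 0.549, -0.02, -0.075, 0, 0, -0.183, 1, 0.549, -0.02, -0.075, 0, 0, -0.183, 1, 0.549, -0.02, -0.075, 0, 0, -0.183, 1]
end [425.2  -7.1 140.1 161.6]
```

>>> carry_out(increments=[0.001, 0, 0.021, 0, 0, 0, -1, 0.001, 0, 0.043, 0, 0, 0, -1, 0.002, 0, 0.064, 0, 0, 0, -1, 0.002, 0, 0.086, 0, 0, 0, -1, 0.003, 0, 0.107, 0, 0, 0, -1, 0.003, 0, 0.109, 0, 0, 0, -1, 0.003, 0, 0.111, 0, 0, 0, -1, 0.003, 0, 0.111, 0, 0, 0, 1, 0.003, 0, 0.111, 0, 0, 0, 1, 0.003, 0, 0.111, 0, 0, 0, 1])

```text
time: 19.1
tool_pos: [455.0, -224.8, 10.4]
tcp_rot: [180.0, -0.0, 95.7]
ft_force: [0.0, -0.3, -0.1]
finger_gap: 85.5
grip_force: 0.0
```

>>> carry_out(increments=[0, 0, 0, 0, 0, 0, 1, 0, 0, 0, 0, 0, 0, 1, 0, 0, 0, 0, 0, 0, 1, 0, 0, 0, 0, 0, 0, 1, 0, 0, -0.041, 0, 0, 0, 1, 0, 0, -0.083, 0, 0, 0, 1, 0, 0, -0.124, 0, 0, 0, 1, 0, 0, -0.166, 0, 0, 0, 1, 0, 0, -0.207, 0, 0, 0, 1, 0, 0, -0.249, 0, 0, 0, 1])

```text
time: 20.35
tool_pos: [455.0, -224.9, 111.3]
tcp_rot: [180.0, 0.0, 95.7]
ft_force: [-0.6, 0.1, -0.6]
finger_gap: 85.5
grip_force: 0.0
```

>>> carry_out(increments=[0.069, -0.003, -0.009, 0, 0, -0.023, 1, 0.137, -0.005, -0.019, 0, 0, -0.046, 1, 0.206, -0.008, -0.028, 0, 0, -0.069, 1, 0.275, -0.01, -0.037, 0, 0, -0.092, 1, 0.343, -0.013, -0.047, 0, 0, -0.115, 1, 0.412, -0.015, -0.056, 0, 0, -0.138, 1, 0.481, -0.018, -0.065, 0, 0, -0.16, 1, 0.549, -0.02, -0.075, 0, 0, -0.183, 1, 0.549, -0.02, -0.075, 0, 0, -0.183, 1, 0.549, -0.02, -0.075, 0, 0, -0.183, 1])

```text
time: 21.6
tool_pos: [425.1, -7.5, 140.4]
tcp_rot: [-180.0, 0.0, 161.5]
ft_force: [0.2, 0.1, -0.0]
finger_gap: 85.5
grip_force: 0.0
```

```bash
python3 w.py w5
```

```text
21.6 [425.1  -7.5 140.4] [-1.7999e+02  2.0000e-02  1.6153e+02] [ -8. -17. 118.  -0.  79. -79.] 85.5
TCP vertical below at z=42 px(1.5x): [379. 276.]
```

View pics/w5.png

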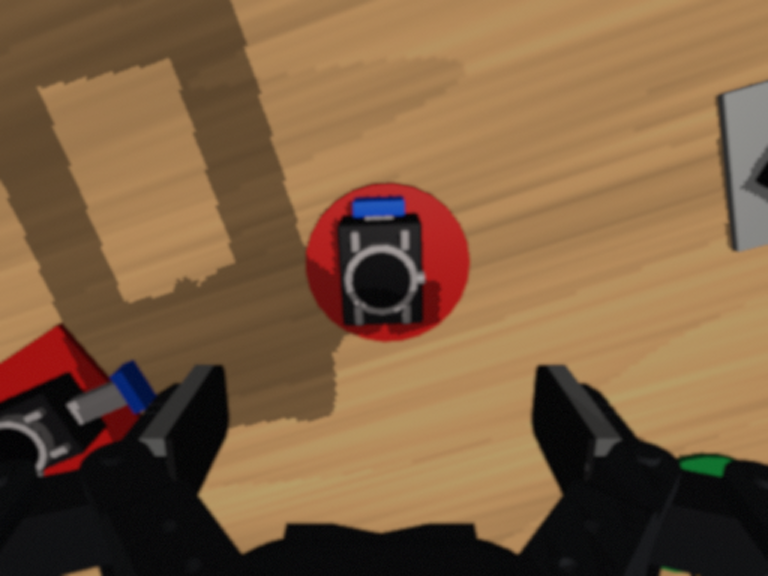

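The pushed-in steel carrier is centred and aligned: dial (381,279), blue slide (379,207). The red disc's centre is at (387.5,261.5).

```bash
python3 - <<'E'
from h import *
c=json.load(open("pics/w5.json")); f=lambda p,z: ray(c,(np.array(p)+.5)/1.5-.5,z).round(1)
print("dial",f((381,279),42),"pad",f((387.5,261.5),6), np.linalg.norm(f((306,261),6)-f((469,261),6)))
d=f((381,279),42); Y=161.6; x,y=425.6,-7.5
plan([(4,x,y,60,Y,1),(5,x,y,10.5,Y,1),(1,x,y,10.5,Y,1)])
plan([(8,x,y,10.5,Y,-1),(2,x,y,40,Y,-1)])
plan([(2,x,y,100,Y,-1),(13,646,-110,100,Y,-1),(5,646,-110,55,Y,-1)])
E
```

```text
dial [426.9  -7.1] pad [429.1  -4. ] 89.96693837182636
[0, 0, 0.05, 0, 0, 0, 1, -0.001, 0, 0.1, 0, 0, 0, 1, -0.001, -0.001, 0.15, 0, 0, 0, 1, -0.001, -0.001, 0.2, 0, 0, 0, 1, -0.001, -0.001, 0.225, 0, 0, 0, 1, -0.001, -0.001, 0.25, 0, 0, 0, 1, -0.001, -0.001, 0.274, 0, 0, 0, 1, -0.001, -0.001, 0.299, 0, 0, 0, 1, -0.001, -0.001, 0.324, 0, 0, 0, 1, -0.001, -0.001, 0.324, 0, 0, 0, 1]
end [425.4  -7.6  10.5 161.6]
[0, 0, 0, 0, 0, 0, -1, 0, 0, 0, 0, 0, 0, -1, 0, 0, 0, 0, 0, 0, -1, 0, 0, 0, 0, 0, 0, -1, 0, 0, 0, 0, 0, 0, -1, 0, 0, 0, 0, 0, 0, -1, 0, 0, 0, 0, 0, 0, -1, 0, 0, 0, 0, 0, 0, -1, 0, 0, -0.037, 0, 0, 0, -1, 0, 0, -0.074, 0, 0, 0, -1]
end [425.4  -7.6  40.1 161.6]
[0, 0, -0.075, 0, 0, 0, -1, 0, 0, -0.15, 0, 0, 0, -1, -0.047, -0.005, -0.15, 0, 0, 0, -1, -0.093, -0.01, -0.15, 0, 0, 0, -1, -0.14, -0.016, -0.15, 0, 0, 0, -1, -0.186, -0.021, -0.15, 0, 0, 0, -1, -0.233, -0.026, -0.15, 0, 0, 0, -1, -0.279, -0.031, -0.15, 0, 0, 0, -1, -0.325, -0.037, -0.15, 0, 0, 0, -1, -0.372, -0.042, -0.15, 0, 0, 0, -1]
end [561.3 -70.6 100.1 161.6]
[-0.046, -0.005, 0, 0, 0, 0, -1, -0.093, -0.011, 0, 0, 0, 0, -1, -0.139, -0.016, 0, 0, 0, 0, -1, -0.186, -0.021, 0, 0, 0, 0, -1, -0.232, -0.027, 0, 0, 0, 0, -1, -0.232, -0.027, 0.023, 0, 0, 0, -1, -0.232, -0.027, 0.045, 0, 0, 0, -1, -0.232, -0.027, 0.068, 0, 0, 0, -1, -0.232, -0.027, 0.09, 0, 0, 0, -1, -0.232, -0.027, 0.113, 0, 0, 0, -1]
end [ 645.9 -110.2   54.9  161.6]
```

>>> carry_out(increments=[0, 0, 0.05, 0, 0, 0, 1, -0.001, 0, 0.1, 0, 0, 0, 1, -0.001, -0.001, 0.15, 0, 0, 0, 1, -0.001, -0.001, 0.2, 0, 0, 0, 1, -0.001, -0.001, 0.225, 0, 0, 0, 1, -0.001, -0.001, 0.25, 0, 0, 0, 1, -0.001, -0.001, 0.274, 0, 0, 0, 1, -0.001, -0.001, 0.299, 0, 0, 0, 1, -0.001, -0.001, 0.324, 0, 0, 0, 1, -0.001, -0.001, 0.324, 0, 0, 0, 1])

```text
time: 22.9
tool_pos: [424.4, -7.5, 9.5]
tcp_rot: [-180.0, -0.1, 161.6]
ft_force: [1.2, 0.5, 0.5]
finger_gap: 85.5
grip_force: 0.0
```

>>> carry_out(increments=[0, 0, 0, 0, 0, 0, -1, 0, 0, 0, 0, 0, 0, -1, 0, 0, 0, 0, 0, 0, -1, 0, 0, 0, 0, 0, 0, -1, 0, 0, 0, 0, 0, 0, -1, 0, 0, 0, 0, 0, 0, -1, 0, 0, 0, 0, 0, 0, -1, 0, 0, 0, 0, 0, 0, -1, 0, 0, -0.037, 0, 0, 0, -1, 0, 0, -0.074, 0, 0, 0, -1])

```text
time: 24.15
tool_pos: [425.0, -7.6, 40.9]
tcp_rot: [-180.0, -0.0, 161.6]
ft_force: [-0.6, 0.0, -0.4]
finger_gap: 40.9
grip_force: 60.5
```

>>> carry_out(increments=[0, 0, -0.075, 0, 0, 0, -1, 0, 0, -0.15, 0, 0, 0, -1, -0.047, -0.005, -0.15, 0, 0, 0, -1, -0.093, -0.01, -0.15, 0, 0, 0, -1, -0.14, -0.016, -0.15, 0, 0, 0, -1, -0.186, -0.021, -0.15, 0, 0, 0, -1, -0.233, -0.026, -0.15, 0, 0, 0, -1, -0.279, -0.031, -0.15, 0, 0, 0, -1, -0.325, -0.037, -0.15, 0, 0, 0, -1, -0.372, -0.042, -0.15, 0, 0, 0, -1])

```text
time: 25.4
tool_pos: [561.8, -70.8, 101.1]
tcp_rot: [180.0, 0.0, 161.6]
ft_force: [0.6, 0.0, -1.5]
finger_gap: 41.2
grip_force: 60.6
```

>>> carry_out(increments=[-0.046, -0.005, 0, 0, 0, 0, -1, -0.093, -0.011, 0, 0, 0, 0, -1, -0.139, -0.016, 0, 0, 0, 0, -1, -0.186, -0.021, 0, 0, 0, 0, -1, -0.232, -0.027, 0, 0, 0, 0, -1, -0.232, -0.027, 0.023, 0, 0, 0, -1, -0.232, -0.027, 0.045, 0, 0, 0, -1, -0.232, -0.027, 0.068, 0, 0, 0, -1, -0.232, -0.027, 0.09, 0, 0, 0, -1, -0.232, -0.027, 0.113, 0, 0, 0, -1])

```text
time: 26.65
tool_pos: [645.6, -109.9, 54.2]
tcp_rot: [-180.0, -0.0, 161.6]
ft_force: [-0.5, 0.1, -1.5]
finger_gap: 41.2
grip_force: 60.6
```

```bash
python3 - <<'E'
from h import *
Y=161.6
plan([(5,644.9,-110,12,Y,-1),(2,644.9,-110,10.5,Y,-1),(3,644.9,-110,10.5,Y,1)])
plan([(4,644.9,-110,10.5,Y,1),(6,644.9,-110,110,Y,1)])
# out_gold, yaw 203.8 (j6=-102) nearer than 23.8
plan([(8,653,130,140,203.8,1),(2,653,130,140,203.8,1)])
E
```

```text
[0.001, 0, 0.021, 0, 0, 0, -1, 0.001, 0, 0.043, 0, 0, 0, -1, 0.002, 0, 0.064, 0, 0, 0, -1, 0.002, 0, 0.086, 0, 0, 0, -1, 0.003, 0, 0.107, 0, 0, 0, -1, 0.003, 0, 0.109, 0, 0, 0, -1, 0.003, 0, 0.111, 0, 0, 0, -1, 0.003, 0, 0.111, 0, 0, 0, 1, 0.003, 0, 0.111, 0, 0, 0, 1, 0.003, 0, 0.111, 0, 0, 0, 1]
end [ 644.8 -109.8   10.5  161.6]
[0, 0, 0, 0, 0, 0, 1, 0, 0, 0, 0, 0, 0, 1, 0, 0, 0, 0, 0, 0, 1, 0, 0, 0, 0, 0, 0, 1, 0, 0, -0.041, 0, 0, 0, 1, 0, 0, -0.083, 0, 0, 0, 1, 0, 0, -0.124, 0, 0, 0, 1, 0, 0, -0.166, 0, 0, 0, 1, 0, 0, -0.207, 0, 0, 0, 1, 0, 0, -0.249, 0, 0, 0, 1]
end [ 644.8 -109.8  110.1  161.6]
[0.021, 0.072, -0.009, 0, 0, -0.015, 1, 0.043, 0.144, -0.019, 0, 0, -0.029, 1, 0.064, 0.216, -0.028, 0, 0, -0.044, 1, 0.085, 0.288, -0.037, 0, 0, -0.059, 1, 0.106, 0.36, -0.047, 0, 0, -0.073, 1, 0.128, 0.431, -0.056, 0, 0, -0.088, 1, 0.149, 0.503, -0.065, 0, 0, -0.103, 1, 0.17, 0.575, -0.075, 0, 0, -0.117, 1, 0.17, 0.575, -0.075, 0, 0, -0.117, 1, 0.17, 0.575, -0.075, 0, 0, -0.117, 1]
end [653.  129.9 140.1 203.7]
```

>>> carry_out(increments=[0.001, 0, 0.021, 0, 0, 0, -1, 0.001, 0, 0.043, 0, 0, 0, -1, 0.002, 0, 0.064, 0, 0, 0, -1, 0.002, 0, 0.086, 0, 0, 0, -1, 0.003, 0, 0.107, 0, 0, 0, -1, 0.003, 0, 0.109, 0, 0, 0, -1, 0.003, 0, 0.111, 0, 0, 0, -1, 0.003, 0, 0.111, 0, 0, 0, 1, 0.003, 0, 0.111, 0, 0, 0, 1, 0.003, 0, 0.111, 0, 0, 0, 1])

```text
time: 27.9
tool_pos: [644.8, -109.7, 10.5]
tcp_rot: [180.0, 0.0, 161.6]
ft_force: [-0.7, 0.2, 1.1]
finger_gap: 85.3
grip_force: 0.0
```

>>> carry_out(increments=[0, 0, 0, 0, 0, 0, 1, 0, 0, 0, 0, 0, 0, 1, 0, 0, 0, 0, 0, 0, 1, 0, 0, 0, 0, 0, 0, 1, 0, 0, -0.041, 0, 0, 0, 1, 0, 0, -0.083, 0, 0, 0, 1, 0, 0, -0.124, 0, 0, 0, 1, 0, 0, -0.166, 0, 0, 0, 1, 0, 0, -0.207, 0, 0, 0, 1, 0, 0, -0.249, 0, 0, 0, 1])

```text
time: 29.15
tool_pos: [644.7, -109.7, 111.3]
tcp_rot: [-180.0, 0.0, 161.6]
ft_force: [-0.2, 0.4, 1.2]
finger_gap: 85.4
grip_force: 0.0
```

>>> carry_out(increments=[0.021, 0.072, -0.009, 0, 0, -0.015, 1, 0.043, 0.144, -0.019, 0, 0, -0.029, 1, 0.064, 0.216, -0.028, 0, 0, -0.044, 1, 0.085, 0.288, -0.037, 0, 0, -0.059, 1, 0.106, 0.36, -0.047, 0, 0, -0.073, 1, 0.128, 0.431, -0.056, 0, 0, -0.088, 1, 0.149, 0.503, -0.065, 0, 0, -0.103, 1, 0.17, 0.575, -0.075, 0, 0, -0.117, 1, 0.17, 0.575, -0.075, 0, 0, -0.117, 1, 0.17, 0.575, -0.075, 0, 0, -0.117, 1])

```text
time: 30.4
tool_pos: [652.6, 129.7, 140.2]
tcp_rot: [-180.0, -0.0, -156.3]
ft_force: [-0.2, -0.8, 0.2]
finger_gap: 85.4
grip_force: 0.0
```

```bash
python3 w.py w6
```

```text
30.4 [652.6 129.7 140.2] [-1.7998e+02 -2.0000e-02 -1.5630e+02] [   7.   21.   80.   -0.   80. -107.] 85.4
TCP vertical below at z=42 px(1.5x): [380. 276.]
```

View pics/w6.png

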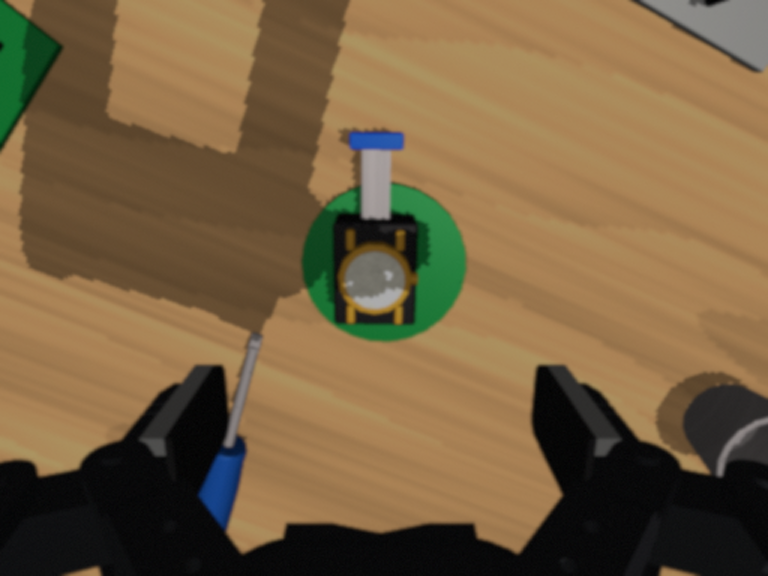

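The pulled-out gold carrier is aligned: dial (375,280), blue end (377,141). The green disc's centre is at (384.5,261), and the screwdriver tip at (257,335) is clear of the fingers.

```bash
python3 - <<'E'
from h import *
c=json.load(open("pics/w6.json")); f=lambda p,z: ray(c,(np.array(p)+.5)/1.5-.5,z).round(1)
print("dial",f((375,280),42),"pad",f((384.5,261),6))
Y=203.7; x,y=653.5,131
plan([(4,x,y,60,Y,1),(5,x,y,10.5,Y,1),(1,x,y,10.5,Y,1)])
plan([(8,x,y,10.5,Y,-1),(2,x,y,40,Y,-1)])
x2,y2=428.5,-4.5
plan([(2,x,y,100,Y,-1),(13,x2,y2,100,Y,-1),(5,x2,y2,55,Y,-1)])
E
```

```text
dial [655.5 128.2] pad [653.8 132.8]
[-0.001, 0.001, 0.05, 0, 0, 0, 1, -0.001, 0.001, 0.1, 0, 0, 0, 1, -0.002, 0.002, 0.15, 0, 0, 0, 1, -0.002, 0.002, 0.2, 0, 0, 0, 1, -0.002, 0.002, 0.225, 0, 0, 0, 1, -0.002, 0.002, 0.25, 0, 0, 0, 1, -0.002, 0.002, 0.274, 0, 0, 0, 1, -0.002, 0.002, 0.299, 0, 0, 0, 1, -0.002, 0.002, 0.324, 0, 0, 0, 1, -0.002, 0.002, 0.324, 0, 0, 0, 1]
end [653.4 131.   10.5 203.7]
[0, 0, 0, 0, 0, 0, -1, 0, 0, 0, 0, 0, 0, -1, 0, 0, 0, 0, 0, 0, -1, 0, 0, 0, 0, 0, 0, -1, 0, 0, 0, 0, 0, 0, -1, 0, 0, 0, 0, 0, 0, -1, 0, 0, 0, 0, 0, 0, -1, 0, 0, 0, 0, 0, 0, -1, 0, 0, -0.037, 0, 0, 0, -1, 0, 0, -0.074, 0, 0, 0, -1]
end [653.4 131.   40.1 203.7]
[0, 0, -0.075, 0, 0, 0, -1, 0, 0, -0.15, 0, 0, 0, -1, 0.05, -0.006, -0.15, 0, 0, 0, -1, 0.1, -0.013, -0.15, 0, 0, 0, -1, 0.15, -0.019, -0.15, 0, 0, 0, -1, 0.2, -0.026, -0.15, 0, 0, 0, -1, 0.25, -0.032, -0.15, 0, 0, 0, -1, 0.3, -0.039, -0.15, 0, 0, 0, -1, 0.35, -0.045, -0.15, 0, 0, 0, -1, 0.401, -0.052, -0.15, 0, 0, 0, -1]
end [514.9  47.5 100.1 203.7]
[0.05, -0.006, 0, 0, 0, 0, -1, 0.1, -0.013, 0, 0, 0, 0, -1, 0.15, -0.019, 0, 0, 0, 0, -1, 0.2, -0.026, 0, 0, 0, 0, -1, 0.25, -0.032, 0, 0, 0, 0, -1, 0.25, -0.032, 0.023, 0, 0, 0, -1, 0.25, -0.032, 0.045, 0, 0, 0, -1, 0.25, -0.032, 0.068, 0, 0, 0, -1, 0.25, -0.032, 0.09, 0, 0, 0, -1, 0.25, -0.032, 0.113, 0, 0, 0, -1]
end [428.4  -4.4  54.9 203.7]
```

```bash
python3 - <<'E'
from h import *
json.dump([653,129.9,140.1,203.7],open("cmd.json","w"))
Y=203.7; x,y=654.2,129
plan([(4,x,y,60,Y,1),(5,x,y,10.5,Y,1),(1,x,y,10.5,Y,1)])
plan([(8,x,y,10.5,Y,-1),(2,x,y,40,Y,-1)])
x2,y2=428.5,-4
plan([(2,x,y,100,Y,-1),(13,x2,y2,100,Y,-1),(5,x2,y2,55,Y,-1)])
E
```

```text
[0, -0.001, 0.05, 0, 0, 0, 1, -0.001, -0.002, 0.1, 0, 0, 0, 1, -0.001, -0.002, 0.15, 0, 0, 0, 1, -0.002, -0.003, 0.2, 0, 0, 0, 1, -0.002, -0.003, 0.225, 0, 0, 0, 1, -0.002, -0.003, 0.25, 0, 0, 0, 1, -0.002, -0.003, 0.274, 0, 0, 0, 1, -0.002, -0.003, 0.299, 0, 0, 0, 1, -0.002, -0.003, 0.324, 0, 0, 0, 1, -0.002, -0.003, 0.324, 0, 0, 0, 1]
end [654.2 129.1  10.5 203.7]
[0, 0, 0, 0, 0, 0, -1, 0, 0, 0, 0, 0, 0, -1, 0, 0, 0, 0, 0, 0, -1, 0, 0, 0, 0, 0, 0, -1, 0, 0, 0, 0, 0, 0, -1, 0, 0, 0, 0, 0, 0, -1, 0, 0, 0, 0, 0, 0, -1, 0, 0, 0, 0, 0, 0, -1, 0, 0, -0.037, 0, 0, 0, -1, 0, 0, -0.074, 0, 0, 0, -1]
end [654.2 129.1  40.1 203.7]
[0, 0, -0.075, 0, 0, 0, -1, 0, 0, -0.15, 0, 0, 0, -1, 0.05, -0.006, -0.15, 0, 0, 0, -1, 0.1, -0.012, -0.15, 0, 0, 0, -1, 0.15, -0.018, -0.15, 0, 0, 0, -1, 0.2, -0.024, -0.15, 0, 0, 0, -1, 0.25, -0.03, -0.15, 0, 0, 0, -1, 0.3, -0.036, -0.15, 0, 0, 0, -1, 0.35, -0.042, -0.15, 0, 0, 0, -1, 0.4, -0.048, -0.15, 0, 0, 0, -1]
end [515.4  47.2 100.1 203.7]
[0.05, -0.006, 0, 0, 0, 0, -1, 0.1, -0.012, 0, 0, 0, 0, -1, 0.15, -0.018, 0, 0, 0, 0, -1, 0.2, -0.024, 0, 0, 0, 0, -1, 0.25, -0.03, 0, 0, 0, 0, -1, 0.25, -0.03, 0.023, 0, 0, 0, -1, 0.25, -0.03, 0.045, 0, 0, 0, -1, 0.25, -0.03, 0.068, 0, 0, 0, -1, 0.25, -0.03, 0.09, 0, 0, 0, -1, 0.25, -0.03, 0.113, 0, 0, 0, -1]
end [428.7  -4.   54.9 203.7]
```

>>> carry_out(increments=[0, -0.001, 0.05, 0, 0, 0, 1, -0.001, -0.002, 0.1, 0, 0, 0, 1, -0.001, -0.002, 0.15, 0, 0, 0, 1, -0.002, -0.003, 0.2, 0, 0, 0, 1, -0.002, -0.003, 0.225, 0, 0, 0, 1, -0.002, -0.003, 0.25, 0, 0, 0, 1, -0.002, -0.003, 0.274, 0, 0, 0, 1, -0.002, -0.003, 0.299, 0, 0, 0, 1, -0.002, -0.003, 0.324, 0, 0, 0, 1, -0.002, -0.003, 0.324, 0, 0, 0, 1])

```text
time: 31.7
tool_pos: [653.0, 129.2, 9.2]
tcp_rot: [180.0, -0.1, -156.3]
ft_force: [-0.4, -0.8, 0.0]
finger_gap: 85.4
grip_force: 0.0
```

>>> carry_out(increments=[0, 0, 0, 0, 0, 0, -1, 0, 0, 0, 0, 0, 0, -1, 0, 0, 0, 0, 0, 0, -1, 0, 0, 0, 0, 0, 0, -1, 0, 0, 0, 0, 0, 0, -1, 0, 0, 0, 0, 0, 0, -1, 0, 0, 0, 0, 0, 0, -1, 0, 0, 0, 0, 0, 0, -1, 0, 0, -0.037, 0, 0, 0, -1, 0, 0, -0.074, 0, 0, 0, -1])

```text
time: 32.95
tool_pos: [653.4, 129.3, 40.6]
tcp_rot: [180.0, -0.1, -156.3]
ft_force: [-0.1, 0.9, -1.0]
finger_gap: 40.9
grip_force: 62.2
```

>>> carry_out(increments=[0, 0, -0.075, 0, 0, 0, -1, 0, 0, -0.15, 0, 0, 0, -1, 0.05, -0.006, -0.15, 0, 0, 0, -1, 0.1, -0.012, -0.15, 0, 0, 0, -1, 0.15, -0.018, -0.15, 0, 0, 0, -1, 0.2, -0.024, -0.15, 0, 0, 0, -1, 0.25, -0.03, -0.15, 0, 0, 0, -1, 0.3, -0.036, -0.15, 0, 0, 0, -1, 0.35, -0.042, -0.15, 0, 0, 0, -1, 0.4, -0.048, -0.15, 0, 0, 0, -1])

```text
time: 34.2
tool_pos: [514.9, 47.0, 101.1]
tcp_rot: [-180.0, 0.1, -156.3]
ft_force: [-0.5, -0.2, -1.2]
finger_gap: 40.8
grip_force: 62.2
```

>>> carry_out(increments=[0.05, -0.006, 0, 0, 0, 0, -1, 0.1, -0.012, 0, 0, 0, 0, -1, 0.15, -0.018, 0, 0, 0, 0, -1, 0.2, -0.024, 0, 0, 0, 0, -1, 0.25, -0.03, 0, 0, 0, 0, -1, 0.25, -0.03, 0.023, 0, 0, 0, -1, 0.25, -0.03, 0.045, 0, 0, 0, -1, 0.25, -0.03, 0.068, 0, 0, 0, -1, 0.25, -0.03, 0.09, 0, 0, 0, -1, 0.25, -0.03, 0.113, 0, 0, 0, -1])

```text
time: 35.45
tool_pos: [428.5, -3.8, 54.1]
tcp_rot: [180.0, -0.0, -156.2]
ft_force: [0.2, -0.7, -1.1]
finger_gap: 40.6
grip_force: 62.2
```

```bash
python3 - <<'E'
from h import *
Y=203.7;x,y=428.5,-4
plan([(5,x,y,12,Y,-1),(2,x,y,10.5,Y,-1),(3,x,y,10.5,Y,1)])
plan([(4,x,y,10.5,Y,1),(6,x,y,110,Y,1)])
# in_gold on grey, yaw 137
plan([(8,441,226.5,140,137.1,1),(2,441,226.5,140,137.1,1)])
E
```

```text
[0, 0, 0.021, 0, 0, 0, -1, 0, 0, 0.043, 0, 0, 0, -1, 0, 0, 0.064, 0, 0, 0, -1, 0, 0, 0.086, 0, 0, 0, -1, 0, 0, 0.107, 0, 0, 0, -1, 0, 0, 0.109, 0, 0, 0, -1, 0, 0, 0.111, 0, 0, 0, -1, 0, 0, 0.111, 0, 0, 0, 1, 0, 0, 0.111, 0, 0, 0, 1, 0, 0, 0.111, 0, 0, 0, 1]
end [428.7  -4.   10.5 203.7]
[0, 0, 0, 0, 0, 0, 1, 0, 0, 0, 0, 0, 0, 1, 0, 0, 0, 0, 0, 0, 1, 0, 0, 0, 0, 0, 0, 1, 0, 0, -0.041, 0, 0, 0, 1, 0, 0, -0.083, 0, 0, 0, 1, 0, 0, -0.124, 0, 0, 0, 1, 0, 0, -0.166, 0, 0, 0, 1, 0, 0, -0.207, 0, 0, 0, 1, 0, 0, -0.249, 0, 0, 0, 1]
end [428.7  -4.  110.1 203.7]
[-0.032, 0.064, -0.009, 0, 0, 0.023, 1, -0.065, 0.129, -0.019, 0, 0, 0.046, 1, -0.097, 0.193, -0.028, 0, 0, 0.069, 1, -0.13, 0.258, -0.037, 0, 0, 0.093, 1, -0.162, 0.322, -0.047, 0, 0, 0.116, 1, -0.195, 0.386, -0.056, 0, 0, 0.139, 1, -0.227, 0.451, -0.065, 0, 0, 0.162, 1, -0.26, 0.515, -0.075, 0, 0, 0.185, 1, -0.26, 0.515, -0.075, 0, 0, 0.185, 1, -0.26, 0.515, -0.075, 0, 0, 0.185, 1]
end [441.1 226.5 140.1 137.1]
```

>>> carry_out(increments=[0, 0, 0.021, 0, 0, 0, -1, 0, 0, 0.043, 0, 0, 0, -1, 0, 0, 0.064, 0, 0, 0, -1, 0, 0, 0.086, 0, 0, 0, -1, 0, 0, 0.107, 0, 0, 0, -1, 0, 0, 0.109, 0, 0, 0, -1, 0, 0, 0.111, 0, 0, 0, -1, 0, 0, 0.111, 0, 0, 0, 1, 0, 0, 0.111, 0, 0, 0, 1, 0, 0, 0.111, 0, 0, 0, 1])

```text
time: 36.7
tool_pos: [428.5, -4.0, 10.4]
tcp_rot: [-180.0, -0.0, -156.3]
ft_force: [0.0, 1.6, 1.0]
finger_gap: 85.1
grip_force: 0.0
```

>>> carry_out(increments=[0, 0, 0, 0, 0, 0, 1, 0, 0, 0, 0, 0, 0, 1, 0, 0, 0, 0, 0, 0, 1, 0, 0, 0, 0, 0, 0, 1, 0, 0, -0.041, 0, 0, 0, 1, 0, 0, -0.083, 0, 0, 0, 1, 0, 0, -0.124, 0, 0, 0, 1, 0, 0, -0.166, 0, 0, 0, 1, 0, 0, -0.207, 0, 0, 0, 1, 0, 0, -0.249, 0, 0, 0, 1])

```text
time: 37.95
tool_pos: [428.5, -4.0, 111.2]
tcp_rot: [-180.0, 0.0, -156.3]
ft_force: [0.1, 0.0, -0.2]
finger_gap: 85.2
grip_force: 0.0
```

>>> carry_out(increments=[-0.032, 0.064, -0.009, 0, 0, 0.023, 1, -0.065, 0.129, -0.019, 0, 0, 0.046, 1, -0.097, 0.193, -0.028, 0, 0, 0.069, 1, -0.13, 0.258, -0.037, 0, 0, 0.093, 1, -0.162, 0.322, -0.047, 0, 0, 0.116, 1, -0.195, 0.386, -0.056, 0, 0, 0.139, 1, -0.227, 0.451, -0.065, 0, 0, 0.162, 1, -0.26, 0.515, -0.075, 0, 0, 0.185, 1, -0.26, 0.515, -0.075, 0, 0, 0.185, 1, -0.26, 0.515, -0.075, 0, 0, 0.185, 1])

```text
time: 39.2
tool_pos: [440.6, 226.1, 140.1]
tcp_rot: [-180.0, 0.0, 137.3]
ft_force: [0.1, -0.1, 0.6]
finger_gap: 85.1
grip_force: 0.0
```

```bash
python3 w.py w7; python3 - <<'E'
from h import *
Y=137.1;x,y=441.1,226.5
plan([(4,x,y,60,Y,1),(5,x,y,10.5,Y,1),(1,x,y,10.5,Y,1)])
plan([(8,x,y,10.5,Y,-1),(2,x,y,40,Y,-1)])
x2,y2=652.2,135  # carrier sits ~(+1.5,-1.2) from TCP; pad (653.6,134)
plan([(2,x,y,100,Y,-1),(13,x2,y2,100,Y,-1),(5,x2,y2,55,Y,-1)])
plan([(5,x2,y2,12,Y,-1),(2,x2,y2,10.5,Y,-1),(3,x2,y2,10.5,Y,1)])
plan([(4,x2,y2,10.5,Y,1),(6,x2,y2,120,Y,1)])
E
```

```text
39.2 [440.6 226.1 140.1] [-1.7996e+02  1.0000e-02  1.3729e+02] [ 21.  -5. 108.  -0.  77. -26.] 85.1
TCP vertical below at z=42 px(1.5x): [379. 276.]
[0, 0, 0.05, 0, 0, 0, 1, 0, 0, 0.1, 0, 0, 0, 1, 0, 0, 0.15, 0, 0, 0, 1, 0, 0, 0.2, 0, 0, 0, 1, 0, 0, 0.225, 0, 0, 0, 1, 0, 0, 0.25, 0, 0, 0, 1, 0, 0, 0.274, 0, 0, 0, 1, 0, 0, 0.299, 0, 0, 0, 1, 0, 0, 0.324, 0, 0, 0, 1, 0, 0, 0.324, 0, 0, 0, 1]
end [441.1 226.5  10.5 137.1]
[0, 0, 0, 0, 0, 0, -1, 0, 0, 0, 0, 0, 0, -1, 0, 0, 0, 0, 0, 0, -1, 0, 0, 0, 0, 0, 0, -1, 0, 0, 0, 0, 0, 0, -1, 0, 0, 0, 0, 0, 0, -1, 0, 0, 0, 0, 0, 0, -1, 0, 0, 0, 0, 0, 0, -1, 0, 0, -0.037, 0, 0, 0, -1, 0, 0, -0.074, 0, 0, 0, -1]
end [441.1 226.5  40.1 137.1]
[0, 0, -0.075, 0, 0, 0, -1, 0, 0, -0.15, 0, 0, 0, -1, -0.042, 0.015, -0.15, 0, 0, 0, -1, -0.083, 0.03, -0.15, 0, 0, 0, -1, -0.125, 0.044, -0.15, 0, 0, 0, -1, -0.167, 0.059, -0.15, 0, 0, 0, -1, -0.209, 0.074, -0.15, 0, 0, 0, -1, -0.25, 0.088, -0.15, 0, 0, 0, -1, -0.292, 0.103, -0.15, 0, 0, 0, -1, -0.334, 0.118, -0.15, 0, 0, 0, -1]
end [571.1 170.1 100.1 137.1]
[-0.041, 0.015, 0, 0, 0, 0, -1, -0.083, 0.029, 0, 0, 0
[... 164 characters left out ...]
 0, -1, -0.208, 0.074, 0.068, 0, 0, 0, -1, -0.208, 0.074, 0.09, 0, 0, 0, -1, -0.208, 0.074, 0.113, 0, 0, 0, -1]
end [652.2 135.2  54.9 137.1]
[0, 0, 0.021, 0, 0, 0, -1, 0, 0, 0.043, 0, 0, 0, -1, 0, 0, 0.064, 0, 0, 0, -1, 0, 0, 0.086, 0, 0, 0, -1, 0, 0, 0.107, 0, 0, 0, -1, 0, 0, 0.109, 0, 0, 0, -1, 0, 0, 0.111, 0, 0, 0, -1, 0, 0, 0.111, 0, 0, 0, 1, 0, 0, 0.111, 0, 0, 0, 1, 0, 0, 0.111, 0, 0, 0, 1]
end [652.2 135.2  10.5 137.1]
[0, 0, 0, 0, 0, 0, 1, 0, 0, 0, 0, 0, 0, 1, 0, 0, 0, 0, 0, 0, 1, 0, 0, 0, 0, 0, 0, 1, 0, 0, -0.046, 0, 0, 0, 1, 0, 0, -0.091, 0, 0, 0, 1, 0, 0, -0.137, 0, 0, 0, 1, 0, 0, -0.182, 0, 0, 0, 1, 0, 0, -0.228, 0, 0, 0, 1, 0, 0, -0.274, 0, 0, 0, 1]
end [652.2 135.2 120.1 137.1]
```

View pics/w7.png

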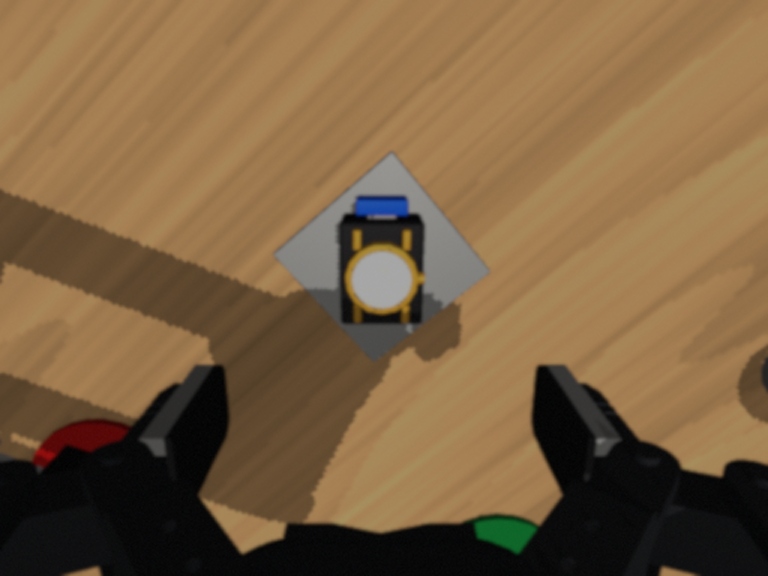

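Gold sits aligned and centred on the grey pad, with the dial at (381,279) and the pad corners at (391,151), (489,271), (375,361) and (274,256). I'll grip it and take it to the green disc.

>>> carry_out(increments=[0, 0, 0.05, 0, 0, 0, 1, 0, 0, 0.1, 0, 0, 0, 1, 0, 0, 0.15, 0, 0, 0, 1, 0, 0, 0.2, 0, 0, 0, 1, 0, 0, 0.225, 0, 0, 0, 1, 0, 0, 0.25, 0, 0, 0, 1, 0, 0, 0.274, 0, 0, 0, 1, 0, 0, 0.299, 0, 0, 0, 1, 0, 0, 0.324, 0, 0, 0, 1, 0, 0, 0.324, 0, 0, 0, 1])

```text
time: 40.5
tool_pos: [439.9, 226.2, 9.4]
tcp_rot: [-179.9, -0.1, 137.1]
ft_force: [0.2, 0.2, -0.7]
finger_gap: 85.5
grip_force: 0.0
```

>>> carry_out(increments=[0, 0, 0, 0, 0, 0, -1, 0, 0, 0, 0, 0, 0, -1, 0, 0, 0, 0, 0, 0, -1, 0, 0, 0, 0, 0, 0, -1, 0, 0, 0, 0, 0, 0, -1, 0, 0, 0, 0, 0, 0, -1, 0, 0, 0, 0, 0, 0, -1, 0, 0, 0, 0, 0, 0, -1, 0, 0, -0.037, 0, 0, 0, -1, 0, 0, -0.074, 0, 0, 0, -1])

```text
time: 41.75
tool_pos: [440.4, 226.4, 40.8]
tcp_rot: [-180.0, -0.0, 137.1]
ft_force: [0.2, -0.2, -1.2]
finger_gap: 40.6
grip_force: 61.1
```

>>> carry_out(increments=[0, 0, -0.075, 0, 0, 0, -1, 0, 0, -0.15, 0, 0, 0, -1, -0.042, 0.015, -0.15, 0, 0, 0, -1, -0.083, 0.03, -0.15, 0, 0, 0, -1, -0.125, 0.044, -0.15, 0, 0, 0, -1, -0.167, 0.059, -0.15, 0, 0, 0, -1, -0.209, 0.074, -0.15, 0, 0, 0, -1, -0.25, 0.088, -0.15, 0, 0, 0, -1, -0.292, 0.103, -0.15, 0, 0, 0, -1, -0.334, 0.118, -0.15, 0, 0, 0, -1])

```text
time: 43.0
tool_pos: [571.8, 169.7, 99.9]
tcp_rot: [-180.0, -0.0, 137.1]
ft_force: [-0.0, -0.0, -0.8]
finger_gap: 40.9
grip_force: 61.3
```

>>> carry_out(increments=[-0.041, 0.015, 0, 0, 0, 0, -1, -0.083, 0.029, 0, 0, 0, 0, -1, -0.125, 0.044, 0, 0, 0, 0, -1, -0.167, 0.059, 0, 0, 0, 0, -1, -0.208, 0.074, 0, 0, 0, 0, -1, -0.208, 0.074, 0.023, 0, 0, 0, -1, -0.208, 0.074, 0.045, 0, 0, 0, -1, -0.208, 0.074, 0.068, 0, 0, 0, -1, -0.208, 0.074, 0.09, 0, 0, 0, -1, -0.208, 0.074, 0.113, 0, 0, 0, -1])

```text
time: 44.25
tool_pos: [651.7, 135.5, 54.3]
tcp_rot: [-180.0, -0.0, 137.2]
ft_force: [-0.4, -0.6, -2.3]
finger_gap: 40.9
grip_force: 61.2
```

>>> carry_out(increments=[0, 0, 0.021, 0, 0, 0, -1, 0, 0, 0.043, 0, 0, 0, -1, 0, 0, 0.064, 0, 0, 0, -1, 0, 0, 0.086, 0, 0, 0, -1, 0, 0, 0.107, 0, 0, 0, -1, 0, 0, 0.109, 0, 0, 0, -1, 0, 0, 0.111, 0, 0, 0, -1, 0, 0, 0.111, 0, 0, 0, 1, 0, 0, 0.111, 0, 0, 0, 1, 0, 0, 0.111, 0, 0, 0, 1])

```text
time: 45.5
tool_pos: [652.0, 135.3, 10.5]
tcp_rot: [180.0, 0.0, 137.1]
ft_force: [-0.7, -0.4, -0.5]
finger_gap: 85.5
grip_force: 0.0
```

>>> carry_out(increments=[0, 0, 0, 0, 0, 0, 1, 0, 0, 0, 0, 0, 0, 1, 0, 0, 0, 0, 0, 0, 1, 0, 0, 0, 0, 0, 0, 1, 0, 0, -0.046, 0, 0, 0, 1, 0, 0, -0.091, 0, 0, 0, 1, 0, 0, -0.137, 0, 0, 0, 1, 0, 0, -0.182, 0, 0, 0, 1, 0, 0, -0.228, 0, 0, 0, 1, 0, 0, -0.274, 0, 0, 0, 1])

```text
time: 46.75
tool_pos: [651.9, 135.3, 121.5]
tcp_rot: [180.0, 0.0, 137.1]
ft_force: [0.4, 0.5, -0.4]
finger_gap: 85.6
grip_force: 0.0
```

```bash
python3 - <<'E'
from h import *
plan([(9,350,430,230,137.1,1),(1,350,430,230,137.1,1)])
E
```

```text
[0.117, 0.003, -0.031, 0, 0, 0, 1, 0.234, 0.006, -0.061, 0, 0, 0, 1, 0.352, 0.009, -0.092, 0, 0, 0, 1, 0.469, 0.011, -0.122, 0, 0, 0, 1, 0.586, 0.014, -0.153, 0, 0, 0, 1, 0.703, 0.017, -0.183, 0, 0, 0, 1, 0.821, 0.02, -0.214, 0, 0, 0, 1, 0.938, 0.023, -0.244, 0, 0, 0, 1, 1.055, 0.026, -0.275, 0, 0, 0, 1, 1.055, 0.026, -0.275, 0, 0, 0, 1]
end [350.2 430.  230.1 137.1]
```

>>> carry_out(increments=[0.117, 0.003, -0.031, 0, 0, 0, 1, 0.234, 0.006, -0.061, 0, 0, 0, 1, 0.352, 0.009, -0.092, 0, 0, 0, 1, 0.469, 0.011, -0.122, 0, 0, 0, 1, 0.586, 0.014, -0.153, 0, 0, 0, 1, 0.703, 0.017, -0.183, 0, 0, 0, 1, 0.821, 0.02, -0.214, 0, 0, 0, 1, 0.938, 0.023, -0.244, 0, 0, 0, 1, 0.938, 0.023, -0.244, 0, 0, 0, 1, 0.938, 0.023, -0.244, 0, 0, 0, 1])

```text
time: 48.0
tool_pos: [383.2, 397.1, 218.0]
tcp_rot: [180.0, 0.0, 137.2]
ft_force: [-0.5, -0.1, 0.1]
finger_gap: 85.4
grip_force: 0.0
```

```bash
python3 - <<'E'
from bench import viewer
import cv2
t=viewer.snapshot("top")[:,:,::-1]
cv2.imwrite("pics/fin.png",cv2.resize(t[120:290,115:375],None,fx=3,fy=3,interpolation=cv2.INTER_CUBIC))
E
```

```text
(no output)
```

View pics/fin.png

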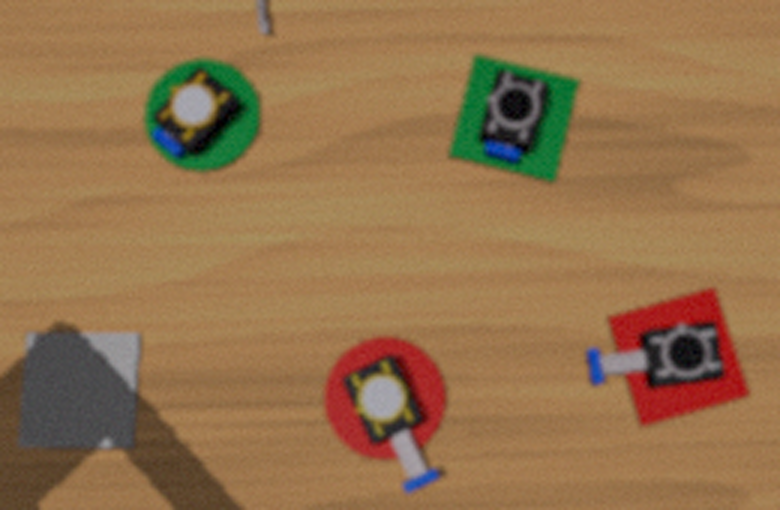

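The final view shows both pushed-in carriers on green (dials (194,105), (516,106)), both pulled-out on red ((382,398), (688,351)), and grey empty. A numeric check comes before the hand-in.

```bash
python3 - <<'E'
from h import *
from bench import viewer,order
c=viewer.get_calibration("top")
P=dict(gr=(653.5,134.5),gs=(645,-110),rr=(429.3,-3.5),rs=(454.5,-225.7)); ok=True
for (k,p) in zip(P,[(194,105),(516,106),(382,398),(688,351)]):
    q=ray(c,(np.array(p)+.5)/3-.5+[115,120],42); e=np.linalg.norm(q-P[k]); ok&=bool(e<8); print(k,q.round(1),e.round(1))
print(order.hand_in() if ok else "not handed in")
E
```

```text
gr [650.9 135.8] 2.9
gs [ 643.1 -108.5] 2.4
rr [426.4  -1.9] 3.3
rs [ 454.1 -226.1] 0.5
the job is handed in; nothing more can be done
None
```

The job is handed in: both pushed-in carriers stand on green and both pulled-out ones on red, each within about 3.5 mm of its pad's centre by the overhead camera, with the grey pad empty and the bottle never approached; the judge's result was not shown.

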